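# Gauge a rocker shaft from the drawer in the bench micrometer

## Robot

A 6-joint arm with a two-finger parallel gripper is mounted at the origin on the work surface. World frame = base frame: x ahead of the robot, y to its left, z up, the work surface at z = 0. Lengths are in m, angles in degrees, forces in N, time in s.
With the tool pointing down it reaches from about 0.4 to 0.825 m from the base axis. Payload 7 kg.
Tool frame: the origin (TCP) lies at the very end of the fingers, on their centre line; the grasp point (between the pads) lies 19 mm behind it; z points along the fingers, y is the line along which they close (so a half turn about z gives the same grasp; the last joint's range is limited). The gripper opens to 88 mm and grips with 3 to 60 N. Pads are 19 mm wide; open, the fingers measure 130 mm over their backs; the gripper's body (78 mm by 193 mm) begins 47 mm behind the grasp point.
Start: joints at [-48.237, 20.546, 0.682, 0, -70.136, -16.507], TCP at [0.288, -0.61, 0.227] pointing down, gripper open.
Joint ranges: [-176.03, 176.03], [-82.01, 121.73], [-58.28, 71.71], [-173.87, 95.51], [-174.79, -0.11], [-173.66, 173.66]. Speed limits (degrees/s): [136.94, 136.94, 172.46, 180, 180, 180].

## Interface

Orientations are given as [roll, pitch, yaw] about the fixed x, y, z axes, in that order (R = Rz(yaw) Ry(pitch) Rx(roll)).
In Python, from plant import ctrl, viewer gives the robot as it stands.
- The arm moves only by the tool servo_tool, never from a script. Its argument "rows" is a list of rows, each a list of 6 numbers: the shift along the world's x, y, z in mm, then the turn, a rotation vector about the world's x, y, z in degrees. A call has 1 to 5 rows; each row shifts and turns the commanded pose from where the row before left it; what a row does not reach is not made up. A row lasts 1/12 s, in which the tool goes at most 41.7 mm and 7.16 degrees, less where a joint would pass 70% of its speed; a pose out of reach is approached as far as the arm can. A call is refused whole if a number of a shift passes 41.7 or a number of a turn 7.16, either way. A call with a gripper value outside its range is refused whole. "fingers" is the finger opening in mm, from 0 to 87.6, set as the call begins (left out, the last holds). The fingers move at their own pace and stop on an object; the grip force is fixed at half the most. Time passes only in rows, so rows that do not move let the fingers close. It gives the time, the measured TCP pose, the force and the opening at its end, in the units of the state.
- ctrl.get_obs(): the state, without advancing time (a new reading comes with each control period).
- viewer.snapshot(name): name is "side" or "top" or "wrist"; returns (picture, depth): 384x512x3 uint8, red, green, blue; 384x512 float32, m along the optical axis (not along the pixel's ray), 0 where there is no reading.
- viewer.calibration(name): a dict with "fx", "fy", "cx", "cy" (pixels), "k1" (the pictures are not rectified: a ray, as slopes to the right and down, at radius r is drawn at 1 + k1 r^2 times it, then the intrinsics apply), "origin" and "rotation" of the camera in the world. Camera axes: x right, y up, looking along -z (the intrinsics and any distortion apply to the point x, -y, -z); pixel columns grow to the right and rows downward; lengths in m; the calibration is good to about 2 mm. A picture is of the moment at which its call begins: read the wrist's pose just before it. calibration takes no time and is no camera call; for the wrist camera it gives the pose at the moment of the call.
- ctrl.close_job(): hands the job in, once; it reports no verdict.
The state is a dict: "clock": time; "joint_pos": joint angles; "qvel": joint speeds; "tau": joint torques, N m; "tool_pos": TCP position; "orientation": TCP orientation; "force": force on the tool from outside, world axes, zero at the start; "moment": the same for the moment, N m; "opening": finger opening in m.
Only numpy, scipy, OpenCV 4.12 (cv2) and the standard library are available. Lean on these libraries where they do the work, as an engineer would, in place of code of your own. Each camera call takes 0.05 s, during which the arm holds its last target. There are 200 camera calls.

## Task

Check the rocker shaft for wear: open the top drawer of the grey cabinet, take the shaft out and lay it in the V-anvil of the leaning micrometer, under the spindle. Turn the thimble clockwise until the spindle pinches the shaft and the ratchet slips for at least three clicks, then let go so that the reading stands. Leave the shaft pinched and lying true in the V, shut the drawer fully, and do not disturb the other things on the bench.

Things in the scene. Friction and masses are not known exactly. Their poses are not given: they have to be found in the camera images.
- cabinet_front (a point): middle of the front top edge of the grey sheet-steel parts cabinet, 147 mm above the bench. Fixed; 280 deep (from here along +x) x 270 wide (y) x 147 mm high, two drawers one above the other opening along its -x. Only the top drawer is used (the lower one is shut fast).
- shaft_mid (a point): centre of the rocker shaft: loose plain hollow steel rod, 140 mm long, 16 mm in diameter, about 140 g, with two brighter bands. Its own y axis runs along the rod. It starts lying roughly crosswise on the floor of the shut top drawer, nearer its front, its y within 0.2 rad of the cabinet's y (left to right); it may roll a little.
- drawer0 (a joint): how far the top drawer is pulled out, in m: 0 shut, 0.20 at its stop; it slides along the cabinet's -x with about 2 N of friction and stays where it is left.
- drawer_handle (a point): middle of the top drawer's bar handle: round steel bar 11 mm thick, 110 mm long across the drawer (its y), standing 35 mm in front of the drawer front (29 mm clear behind the bar), 24 mm below the cabinet's top. Moves with the drawer.
- drawer_floor (a point): inside the top drawer, the middle of its front edge, on the floor against the inside of the front panel. Frame as the cabinet's: the floor reaches 256 mm along +x and 122 mm each way along y. Side walls stand 45 mm, the 13 mm thick front panel 60 mm above the floor. Moves with the drawer; 81 mm above the bench.
- micrometer: digital quick-feed micrometer clamped in a heavy cast stand, fixed. Origin: on the bench straight below the seat. Base plate 150 x 110 mm, 16 mm thick, from 60 mm in front (-x) to 90 mm behind. The micrometer leans 30 degrees towards its own -x, thimble uppermost; its C-frame curves round at the back (+x).
- seat (a point): where the centre of a 16 mm shaft rests in the V-anvil, 85 mm above the bench. Axes: y along the V (level), z along the measuring axis towards the thimble (30 degrees from vertical), x up the slope, away from the thimble's lean. The steel V is 90 degrees, 34 mm wide, 80 mm long (40 mm each way along y); its lips end 1 mm below a seated shaft's centre line.
- anvil: the V-anvil and, fixed with it, the head above (same origin and axes as the seat): a 22 mm boss from z = 50 mm, then the digital head, 28 mm wide along y (14 mm each side), x from -16 to +26 mm, z from 74 to 132 mm, then the thimble. The C-frame, 17 mm thick along y, stands from x = 45 to 67 mm.
- spindle (a joint): spindle travel towards the anvil, in m; its face is 17 mm minus this above the seat along z, so it meets a seated shaft at about 0.009. It starts 3.5 to 5 mm down, leaving 4 to 5.5 mm above a seated shaft. It moves 10 mm per turn of the thimble and stays where it is left.
- spindle_tip (a point): centre of the spindle's lower face (9 mm across), on the measuring axis; axes as the seat's. Little room is left under it, so the shaft goes in endways along the V, 2 to 3 mm above its seat, and is then lowered along the seat's -z. Hold it near its trailing end, 60 mm or more from the measuring axis, so that the gripper passes beside the head, and leave its middle well within the V's length.
- thimble_mid (a point): centre of the thimble, 166 mm from the seat along z; axes as the seat's (they do not turn). Fluted steel cylinder 26 mm in diameter, 44 mm long, with an 18 mm end cap 9 mm long on its free end. It turns but does not travel. Clockwise, looking from its free end down to the anvil, drives the spindle towards the anvil; about 0.02 N m turns it.
- thimble (a joint): how far the ratchet has slipped in all, in rad: the thimble's turn relative to the screw inside. Starts at 0, stays so while the spindle runs free, and grows as the thimble is turned clockwise once a part stops the spindle. Count 0.2 rad as one click. It slips at about 0.034 N m (some 11 N at the spindle).
- chaser: spark plug thread chaser, bystander: dark pitted steel, 103 mm long with a square head, lying; origin under its middle.
- insulator: white ceramic plug insulator, bystander: standing, 68 mm tall, 25 mm across the foot; origin under its middle.
- throttle_lever: green plastic throttle lever, bystander: 122 mm long, flat, 15 mm high; origin under its middle.
- jet_holder: brass jet holder, bystander: standing on its hexagon, 64 mm tall, 25 mm across; origin under its middle.

How it is judged:
By the outcome, as a careful person would: the job done as asked, in the order asked, and still so for the second after the job is handed in, with the robot touching nothing.
It also fails if it takes over 72 s, if anything falls off the work surface, if the arm or the gripper's body presses on something with over 40 N, if the wrist force passes 120 N, or if a joint passes its speed limit or range.

## Working session

There is one attempt and no reset: what is moved stays moved. The work goes in short steps, Python scripts to look and compute and a tool call to move; the robot and the scene stay as the last step left them, time stands still between calls to the robot, and variables do not carry over. Pictures are saved under pics/ and viewed, on a budget of 10 in all, crops included, one or two more only if the job needs it, and the job is handed in when it is done.

Besides the shell and the picture viewer there is one more tool, called after "Call:" by a JSON object that holds its "op" and its "data". servo_tool: Moves the arm, as the interface text tells. Its arguments: {"type":"object","properties":{"rows":{"type":"array","items":{"type":"array","items":{"type":"number"}}},"fingers":{"type":"number"}},"required":["rows"]}

```bash
ls; mkdir -p pics; cat > h.py <<'E'
import numpy as np, cv2
from scipy.spatial.transform import Rotation as R
from plant import ctrl, viewer
def snap(name,save=None):
    c=viewer.calibration(name); p,d=viewer.snapshot(name); p=np.array(p)
    if save: cv2.imwrite('pics/'+save,p[:,:,::-1])
    return p,np.array(d),c
def rays(c,uv):
    uv=np.atleast_2d(np.array(uv,float)); x=(uv[:,0]-c['cx'])/c['fx']; y=(uv[:,1]-c['cy'])/c['fy']
    rd=np.hypot(x,y); r=rd.copy()
    for _ in range(20): r=rd/(1+c['k1']*r*r)
    s=np.where(rd>0,r/np.maximum(rd,1e-12),1)
    return np.stack([x*s,-y*s,-np.ones_like(x)],1)
def pt(c,uv,depth):  # depth along axis
    return np.array(c['origin'])+(rays(c,uv)*np.reshape(depth,(-1,1)))@np.array(c['rotation']).T
def plane(c,uv,z):
    D=rays(c,uv)@np.array(c['rotation']).T; o=np.array(c['origin'])
    return o+D*((z-o[2])/D[:,2])[:,None]
def proj(c,P):
    q=(np.atleast_2d(P)-np.array(c['origin']))@np.array(c['rotation']); x=q[:,0]/-q[:,2]; y=-q[:,1]/-q[:,2]
    f=1+c['k1']*(x*x+y*y); return np.stack([c['fx']*x*f+c['cx'],c['fy']*y*f+c['cy']],1)
def cloud(c,d):
    v,u=np.mgrid[:d.shape[0],:d.shape[1]]; uv=np.stack([u.ravel(),v.ravel()],1)
    P=pt(c,uv,d.ravel()); P[d.ravel()<=0]=np.nan; return P.reshape(d.shape+(3,))
E
cat > a.py <<'E'
from h import *
ims=[]
for n in ['side','top']:
    p,d,c=snap(n); np.savez('pics/'+n+'0.npz',p=p,d=d); 
    print(n,{k:np.round(v,3).tolist() for k,v in c.items()}, d.min(),d.max()); ims.append(p)
o=np.vstack(ims); o=np.hstack(ims)
cv2.imwrite('pics/top0.png',ims[1][:,:,::-1]); cv2.imwrite('pics/side0.png',ims[0][:,:,::-1]); print(ctrl.get_obs())
E
python3 a.py
```

```text
pics
side {'fx': 499.277, 'fy': 499.277, 'cx': 260.255, 'cy': 196.67, 'k1': -0.08, 'origin': [0.475, -0.943, 0.932], 'rotation': [47.703, -0.987, -5.389]} 0.0 3.70937
top {'fx': 478.515, 'fy': 478.515, 'cx': 260.206, 'cy': 196.745, 'k1': -0.156, 'origin': [0.386, -0.061, 1.275], 'rotation': [9.38, -0.744, -89.107]} 0.0 2.253354
{'clock': 0.1, 'joint_pos': array([-4.82390329e+01,  2.05867576e+01,  6.37884552e-01, -1.57792547e-02,
       -7.01355312e+01, -1.65066369e+01]), 'qvel': array([-0.0668891 , -0.13264407,  0.13780349,  0.12772867,  0.08347235,
       -0.06248949]), 'tau': array([-4.19662902e-04, -5.84163666e+01,  2.93751723e+01,  7.01548576e+00,
        1.01069076e-02, -5.22860773e-05]), 'tool_pos': array([ 0.28775212, -0.61010521,  0.22572036]), 'orientation': array([ 1.79914859e+02, -9.76048365e-03, -1.54751035e+02]), 'force': array([ 0.57512635, -0.2167897 ,  0.3964139 ]), 'moment': array([ 0.02745231, -0.01510003,  0.02180622]), 'opening': 0.08757420065354289}
```

```bash
python3 - <<'E'
s=open('h.py').read()
s=s.replace("    c=viewer.calibration(name); p,d","    c=cal(name); p,d").replace("def snap(","def cal(name):\n    c=dict(viewer.calibration(name)); c['rotation']=R.from_euler('xyz',c['rotation'],degrees=True).as_matrix(); return c\ndef snap(",1)
open('h.py','w').write(s)
E

```

```text
(no output)
```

View pics/top0.png

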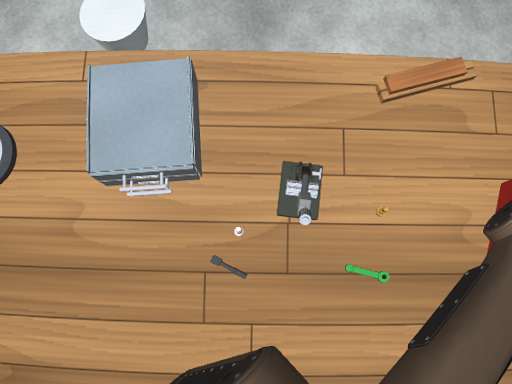

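View pics/side0.png

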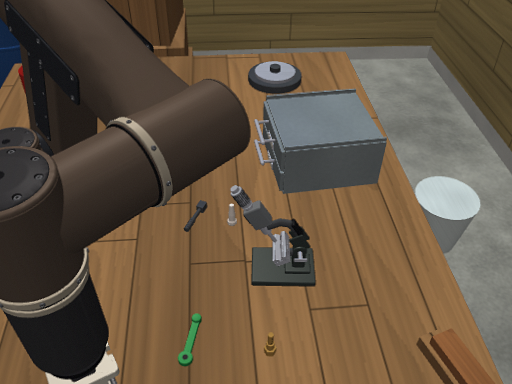

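Top view: the cabinet is at (143,118), with its handle bars at about (147,186). The micrometer is at (300,190) with its thimble end at (305,219). Insulator (239,231), chaser (228,267), lever (368,273) and jet holder (382,211) are clear of it.

```bash
cat > b.py <<'E'
from h import *
z=np.load('pics/top0.npz'); d=z['d'];c=cal('top');P=cloud(c,d)
zs=np.load('pics/side0.npz'); cs=cal('side');S=cloud(cs,zs['d'])
print('bench z',np.nanmedian(P[320:330,210:250,2]), np.nanmedian(S[300:350,130:170,2]))
for nm,Q in [('top',P),('side',S)]:
    X,Y,Z=Q[...,0],Q[...,1],Q[...,2]
    m=(abs(Z-.147)<.012)&(X>.4)&(X<1.0)&(Y>0)&(Y<.6)
    pts=Q[m]; print(nm,'cab',m.sum(),np.median(pts[:,2]))
    r=cv2.minAreaRect(pts[:,:2].astype(np.float32)*1000); print(r, cv2.boxPoints(r).round(0).tolist())
    m=(Z>.03)&(Z<.4)&(X>.4)&(X<.8)&(Y>-.25)&(Y<.05)
    for lo,hi in [(.03,.06),(.06,.09),(.09,.13),(.13,.17),(.17,.2),(.2,.25),(.25,.3)]:
        k=m&(Z>lo)&(Z<hi)
        if k.sum()>3: print(nm,lo,k.sum(),Q[k].mean(0).round(3),Q[k].min(0).round(3),Q[k].max(0).round(3))
    m=(Z>.008)&(Z<.03)&(X>.4)&(X<.8)&(Y>-.25)&(Y<.05)
    pts=Q[m]; r=cv2.minAreaRect(pts[:,:2].astype(np.float32)*1000); print('base',m.sum(),pts[:,2].mean(),r)
# base plate corners by mask in top: ray to z=.016
print('cabinet top corners (ray z=.147)',plane(c,[[89,66],[189,58],[194,166],[89,173]],.147).round(3).tolist())
print('base',plane(c,[[284,162],[322,165],[317,220],[278,215]],.016).round(3).tolist())
print('bys',plane(c,[[239,231],[228,267],[368,273],[382,211]],0.03).round(3).tolist())
print('thim',plane(c,[[305,219]],.25).round(3))
E
python3 b.py
```

```text
bench z -0.0005351982150867407 -0.00031745499435958946
top cab 11565 0.14728049970305856
((775.006591796875, 231.15924072265625), (294.943603515625, 269.9527587890625), 4.863370418548584) [[617.0, 353.0], [640.0, 84.0], [933.0, 109.0], [911.0, 378.0]]
top 0.03 30 [ 0.551 -0.074  0.044] [ 0.495 -0.176  0.031] [ 0.666 -0.012  0.06 ]
top 0.06 423 [ 0.611 -0.175  0.08 ] [ 0.497 -0.228  0.061] [ 0.666 -0.013  0.09 ]
top 0.09 124 [ 0.645 -0.178  0.108] [ 0.607 -0.219  0.09 ] [ 0.675 -0.14   0.13 ]
top 0.13 212 [ 0.615 -0.179  0.157] [ 0.542 -0.199  0.13 ] [ 0.652 -0.159  0.17 ]
top 0.17 84 [ 0.566 -0.172  0.186] [ 0.527 -0.19   0.17 ] [ 0.584 -0.159  0.2  ]
top 0.2 248 [ 0.537 -0.171  0.222] [ 0.498 -0.188  0.2  ] [ 0.565 -0.157  0.25 ]
top 0.25 74 [ 0.51  -0.169  0.254] [ 0.498 -0.18   0.25 ] [ 0.522 -0.158  0.259]
base 1351 0.01636123143416994 ((586.6400146484375, -101.61820983886719), (288.4482116699219, 392.0014343261719), 83.12602233886719)
side cab 5823 0.14724833400999227
((773.8718872070312, 228.49575805664062), (291.2820129394531, 275.3970642089844), 4.780633449554443) [[617.0, 35
[... 410 characters left out ...]
186  0.185] [ 0.524 -0.194  0.17 ] [ 0.582 -0.166  0.2  ]
side 0.2 391 [ 0.531 -0.18   0.222] [ 0.498 -0.193  0.2  ] [ 0.566 -0.16   0.25 ]
side 0.25 60 [ 0.509 -0.173  0.253] [ 0.498 -0.182  0.25 ] [ 0.523 -0.162  0.259]
base 1970 0.01692163621911549 ((533.48046875, -124.14509582519531), (164.89479064941406, 382.8543701171875), 54.70828628540039)
cabinet top corners (ray z=.147) [[0.907, 0.375, 0.147], [0.928, 0.115, 0.147], [0.646, 0.089, 0.147], [0.625, 0.348, 0.147]]
base [[0.691, -0.137, 0.016], [0.685, -0.24, 0.016], [0.535, -0.226, 0.016], [0.546, -0.122, 0.016]]
bys [[0.501, -0.02, 0.03], [0.407, 0.006, 0.03], [0.396, -0.358, 0.03], [0.56, -0.399, 0.03]]
thim [[ 0.509 -0.169  0.25 ]]
```

Call:
{"op": "servo_tool", "data": {"rows": [[12,36,15,0,0,3],[12,36,15,0,0,3],[12,36,15,0,0,3],[12,36,15,0,0,3],[12,36,15,0,0,3]]}}

```text
clock: 0.52
tool_pos: [0.3479, -0.4287, 0.3017]
orientation: [179.9, -0.0, -139.6]
force: [1.1, 0.2, 0.1]
opening: 0.0877
```

Call:
{"op": "servo_tool", "data": {"rows": [[12,36,15,0,0,3],[12,36,15,0,0,3],[12,36,15,0,0,3],[12,36,0,0,0,3],[12,36,0,0,0,3]]}}

```text
clock: 0.93
tool_pos: [0.4083, -0.2488, 0.3475]
orientation: [-179.9, 0.1, -124.6]
force: [0.6, -0.1, -0.6]
opening: 0.0876
```

Call:
{"op": "servo_tool", "data": {"rows": [[12,36,0,0,0,3],[12,36,0,0,0,3],[12,36,0,0,0,3],[12,36,0,0,0,3],[12,36,0,0,0,3]]}}

```text
clock: 1.35
tool_pos: [0.4678, -0.0686, 0.3466]
orientation: [-180.0, 0.0, -109.6]
force: [1.7, -0.7, -0.8]
opening: 0.0873
```

Call:
{"op": "servo_tool", "data": {"rows": [[12,36,0,0,0,3],[12,36,-8,0,0,3],[12,36,-8,0,0,3],[12,36,-8,0,0,3],[12,36,-8,0,0,3]]}}

```text
clock: 1.77
tool_pos: [0.5279, 0.1115, 0.3141]
orientation: [180.0, 0.0, -94.6]
force: [1.1, 0.5, 0.6]
opening: 0.0877
```

Call:
{"op": "servo_tool", "data": {"rows": [[12,36,-8,0,0,3],[12,36,-8,0,0,3],[6,30,-8,0,0,3],[0,0,0,0,0,0]]}}

```text
clock: 2.1
tool_pos: [0.5579, 0.2158, 0.2869]
orientation: [179.8, -0.1, -85.4]
force: [-0.3, -0.3, -0.4]
opening: 0.0877
```

```bash
cat > c.py <<'E'
from h import *
p,d,c=snap('wrist','w1.png'); np.savez('pics/w1.npz',p=p,d=d)
print(c['origin'],np.array(c['rotation']).round(2).tolist(), d[d>0].min(),d.max())
P=cloud(c,d);X,Y,Z=P[...,0],P[...,1],P[...,2]
a=np.deg2rad(4.85); 
for nm,Q in [('wrist',P)]:
    m=(Q[...,2]>.11)&(Q[...,2]<.134)&(Q[...,0]<.63)&(Q[...,0]>.5)
    v,u=np.where(m); print(nm,m.sum(),u.min() if m.any() else 0,u.max() if m.any() else 0,v.min() if m.any() else 0,v.max() if m.any() else 0)
    if m.any(): 
        q=Q[m].astype(np.float32); print(q.mean(0),cv2.minAreaRect(q[:,:2]*1000),q[:,2].max())
    m=(abs(Q[...,2]-.147)<.006); q=Q[m]; print('top',m.sum(),q.min(0),q.max(0))
E
python3 c.py
```

```text
[0.564693   0.14028845 0.44586926] [[-1.0, 0.08, 0.03], [-0.08, -0.96, -0.28], [0.0, -0.28, 0.96]] 0.057969533 0.5369171
wrist 2244 182 226 110 266
[0.6047558  0.22446415 0.12601152] ((606.233642578125, 243.17822265625), (41.10103225708008, 172.00820922851562), 4.949173450469971) 0.13397796
top 36665 [0.62061066 0.08589182 0.14100474] [0.80943034 0.35465343 0.15299487]
```

View pics/w1.png

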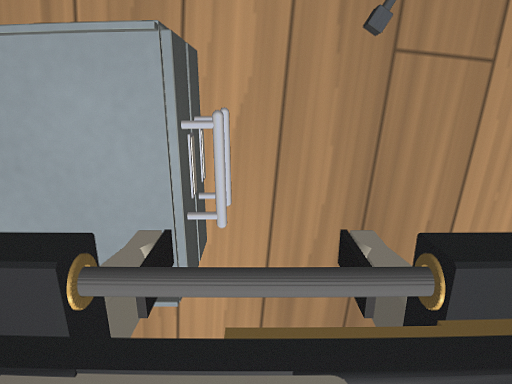

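The wrist view shows the top bar from (218,112) to (221,226), the cabinet's front top edge at about x≈162–175, and the fingers at the bottom.

```bash
python3 - <<'E'
from h import *
z=np.load('pics/w1.npz');c=cal('wrist');d=z['d']
P=cloud(c,d)
for uv in [(218,114),(219,169),(221,224)]: print(plane(c,[uv],.126),P[uv[1],uv[0]])
# bar by depth: rows 120..220, z>.115, cols 210-232
m=np.zeros(d.shape,bool);m[118:222,208:234]=1
m&=(P[...,2]>.118); q=P[m]; print(m.sum(),q.mean(0)); 
# per-row extents in col
rr=[(v,np.where(m[v])[0].min(),np.where(m[v])[0].max()) for v in range(120,222,20)]; print(rr)
f=np.polyfit(q[:,1],q[:,0],1); print('dx/dy',f, 'yaw',np.rad2deg(np.arctan(-f[0])))
# front top edge of cabinet
m=abs(P[...,2]-.147)<.003
e=[(np.where(m[v,:200])[0].max(),v) for v in range(40,230,20)]; q=plane(c,e,.147); print(e); g=np.polyfit(q[:,1],q[:,0],1);print(g,np.rad2deg(np.arctan(-g[0])),q.round(3).tolist())
E
```

```text
[[0.59719523 0.1576777  0.126     ]] [0.59694103 0.157529   0.12846116]
[[0.59367621 0.21113251 0.126     ]] [0.59339666 0.2104452  0.12902813]
[[0.58884822 0.2697585  0.126     ]] [0.5885676  0.26827096 0.12963131]
1244 [0.59366483 0.2122639  0.12842899]
[(120, np.int64(212), np.int64(223)), (140, np.int64(213), np.int64(223)), (160, np.int64(214), np.int64(224)), (180, np.int64(215), np.int64(225)), (200, np.int64(216), np.int64(225)), (220, np.int64(217), np.int64(226))]
dx/dy [-0.06984422  0.60849024] yaw 3.995291070435115
[(np.int64(168), 40), (np.int64(171), 60), (np.int64(163), 80), (np.int64(172), 100), (np.int64(171), 120), (np.int64(176), 140), (np.int64(177), 160), (np.int64(179), 180), (np.int64(179), 200), (np.int64(173), 220)]
[-0.07071425  0.64737748] 4.044894723957532 [[0.64, 0.098, 0.147], [0.637, 0.114, 0.147], [0.644, 0.131, 0.147], [0.636, 0.147, 0.147], [0.637, 0.165, 0.147], [0.632, 0.182, 0.147], [0.631, 0.201, 0.147], [0.629, 0.22, 0.147], [0.629, 0.24, 0.147], [0.634, 0.261, 0.147]]
```

Call:
{"op": "servo_tool", "data": {"rows": [[18,-1,-24,0,0,0],[18,-1,-24,0,0,0],[0,0,-24,0,0,0],[0,0,-10,0,0,0],[0,0,0,0,0,0]], "fingers": 18}}

```text
clock: 2.57
tool_pos: [0.5924, 0.208, 0.2059]
orientation: [179.7, -0.1, -85.8]
force: [-0.4, 1.2, -1.1]
opening: 0.0601
```

Call:
{"op": "servo_tool", "data": {"rows": [[0,0,0,0,0,0]]}}

```text
clock: 2.65
tool_pos: [0.5939, 0.2089, 0.2093]
orientation: [-180.0, -0.0, -85.8]
force: [0.1, -0.3, 0.4]
opening: 0.0533
```

Call:
{"op": "servo_tool", "data": {"rows": [[0,2,-10,0,0,0],[0,2,-10,0,0,0],[0,0,-10,0,0,0],[0,0,-10,0,0,0],[0,0,0,0,0,0]]}}

```text
clock: 3.07
tool_pos: [0.5926, 0.2131, 0.1659]
orientation: [179.8, -0.1, -85.8]
force: [-0.9, -0.9, 0.3]
opening: 0.0211
```

Call:
{"op": "servo_tool", "data": {"rows": [[0,0,-15,0,0,0],[0,0,-15,0,0,0],[0,0,-15,0,0,0],[0,0,-15,0,0,0],[0,0,0,0,0,0]]}}

```text
clock: 3.48
tool_pos: [0.5923, 0.2126, 0.1055]
orientation: [179.7, -0.1, -85.8]
force: [-0.0, 0.4, -0.7]
opening: 0.0177
```

Call:
{"op": "servo_tool", "data": {"rows": [[0,0,0,0,0,0],[0,0,0,0,0,0],[0,0,0,0,0,0],[0,0,0,0,0,0]], "fingers": 5}}

```text
clock: 3.82
tool_pos: [0.5938, 0.2135, 0.1091]
orientation: [-180.0, 0.0, -85.7]
force: [-1.4, -0.2, -1.7]
opening: 0.0099
```

Call:
{"op": "servo_tool", "data": {"rows": [[-4,-0.3,0,0,0,0],[-8,-0.6,0,0,0,0],[-12,-0.9,0,0,0,0],[-16,-1.3,0,0,0,0],[-18,-1.4,0,0,0,0]]}}

```text
clock: 4.23
tool_pos: [0.5361, 0.2086, 0.1091]
orientation: [-179.9, -0.0, -85.8]
force: [2.0, -2.8, -1.3]
opening: 0.0097
```

Call:
{"op": "servo_tool", "data": {"rows": [[-18,-1.4,0,0,0,0],[-18,-1.4,0,0,0,0],[-18,-1.4,0,0,0,0],[-18,-1.4,0,0,0,0],[-18,-1.4,0,0,0,0]]}}

```text
clock: 4.65
tool_pos: [0.445, 0.2007, 0.109]
orientation: [-180.0, -0.1, -85.7]
force: [2.6, -4.9, 0.3]
opening: 0.0098
```

Call:
{"op": "servo_tool", "data": {"rows": [[-16,-1.3,0,0,0,0],[-12,-0.9,0,0,0,0],[-10,-0.8,0,0,0,0],[-7,-0.5,0,0,0,0],[-4,-0.3,0,0,0,0]]}}

```text
clock: 5.07
tool_pos: [0.3956, 0.1964, 0.109]
orientation: [180.0, -0.1, -85.7]
force: [1.8, -6.8, -0.2]
opening: 0.0101
```

Call:
{"op": "servo_tool", "data": {"rows": [[0,0,0,0,0,0]]}}

```text
clock: 5.15
tool_pos: [0.3954, 0.1964, 0.109]
orientation: [180.0, -0.1, -85.7]
force: [-1.0, -7.1, 2.7]
opening: 0.0098
```

Call:
{"op": "servo_tool", "data": {"rows": [[0,0,0,0,0,0],[0,0,0,0,0,0]], "fingers": 19}}

```text
clock: 5.32
tool_pos: [0.397, 0.1985, 0.1093]
orientation: [-179.9, 0.1, -85.7]
force: [0.1, -0.2, -0.0]
opening: 0.0172
```

Call:
{"op": "servo_tool", "data": {"rows": [[0,0,15,0,0,0],[0,0,30,0,0,0],[0,0,35,0,0,0],[20,10,30,0,0,0],[35,20,0,0,0,0]]}}

```text
clock: 5.73
tool_pos: [0.4537, 0.2297, 0.2269]
orientation: [-179.4, 0.5, -85.6]
force: [0.1, 2.3, 0.2]
opening: 0.019
```

Call:
{"op": "servo_tool", "data": {"rows": [[35,20,0,0,0,0],[35,20,0,0,0,0],[0,15,0,0,0,0],[0,0,0,0,0,0]], "fingers": 50}}

```text
clock: 6.07
tool_pos: [0.5237, 0.2856, 0.2174]
orientation: [180.0, -0.0, -85.8]
force: [0.1, -0.4, -0.4]
opening: 0.04
```

```bash
cat > c2.py <<'E'
from h import *
p,d,c=snap('wrist','w2.png'); np.savez('pics/w2.npz',p=p,d=d)
P=cloud(c,d); hsv=cv2.cvtColor(p,cv2.COLOR_RGB2HSV)
m=(P[...,2]>.088)&(P[...,2]<.1)&(P[...,0]>.43)&(P[...,0]<.66)&(P[...,1]>.08)&(P[...,1]<.36)
n,l,s,ce=cv2.connectedComponentsWithStats(m.astype(np.uint8))
for i in range(1,n):
    if s[i,4]>150:
        q=P[l==i]; print(s[i],q.mean(0).round(3),cv2.minAreaRect(q[:,:2].astype(np.float32)*1000))
print(ctrl.get_obs()['tool_pos'])
pt_,dt,ct=snap('top'); np.savez('pics/t2.npz',p=pt_,d=dt); cv2.imwrite('pics/t2.png',pt_[40:290,60:400,::-1].repeat(2,0).repeat(2,1)); 
E
python3 c2.py
```

```text
[ 323    0   46  235 1081] [0.442 0.231 0.094] ((440.8878173828125, 229.2967529296875), (195.30592346191406, 24.543622970581055), 88.00331115722656)
[ 237   27   31  172 3213] [0.531 0.224 0.097] ((530.0825805664062, 228.52163696289062), (16.35320281982422, 140.14117431640625), 8.584073066711426)
[217 229  78   7 404] [0.521 0.332 0.094] ((520.3302001953125, 331.77520751953125), (72.74018859863281, 1.5125378370285034), 5.232314109802246)
[0.52257081 0.2843998  0.21768684]
```

View pics/w2.png

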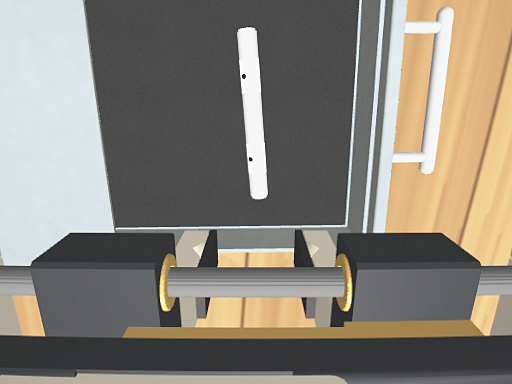

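Wrist view: the rod lies alone on the dark drawer floor, from (247,30) to (260,197). Its centre is at about (0.530, 0.2285), yaw 8.6°, with its top at 97 mm, as expected.

Call:
{"op": "servo_tool", "data": {"rows": [[0,1,-20,0,0,2.2],[-1,0,-20,0,0,2.2],[0,0,-20,0,0,0],[0,0,-20,0,0,0],[0,0,-16,0,0,0]]}}

```text
clock: 6.58
tool_pos: [0.5201, 0.2835, 0.1221]
orientation: [-180.0, 0.0, -81.3]
force: [1.1, -0.3, -0.1]
opening: 0.0497
```

Call:
{"op": "servo_tool", "data": {"rows": [[0,0,-12,0,0,0],[0,0,-10,0,0,0],[0,0,-8,0,0,0],[0,0,-5,0,0,0],[0,0,0,0,0,0]]}}

```text
clock: 7.0
tool_pos: [0.5205, 0.2839, 0.087]
orientation: [180.0, -0.0, -81.3]
force: [-0.2, 0.3, 0.6]
opening: 0.05
```

Call:
{"op": "servo_tool", "data": {"rows": [[0,0,0,0,0,0]]}}

```text
clock: 7.08
tool_pos: [0.5211, 0.2843, 0.088]
orientation: [-180.0, 0.0, -81.3]
force: [-0.6, 0.8, 0.5]
opening: 0.0501
```

Call:
{"op": "servo_tool", "data": {"rows": [[0,1,-3.5,0,0,0],[0,0,0,0,0,0]]}}

```text
clock: 7.25
tool_pos: [0.5211, 0.2855, 0.0842]
orientation: [-180.0, 0.0, -81.3]
force: [-0.8, 0.2, -0.1]
opening: 0.0497
```

Call:
{"op": "servo_tool", "data": {"rows": [[0,0,0,0,0,0],[0,0,0,0,0,0],[0,0,0,0,0,0],[0,0,0,0,0,0],[0,0,0,0,0,0]], "fingers": 8}}

```text
clock: 7.67
tool_pos: [0.521, 0.2853, 0.0841]
orientation: [-180.0, 0.0, -81.3]
force: [0.7, 0.3, 0.7]
opening: 0.0224
```

Call:
{"op": "servo_tool", "data": {"rows": [[0,0,0,0,0,0],[0,0,0,0,0,0],[0,0,0,0,0,0]]}}

```text
clock: 7.92
tool_pos: [0.521, 0.2853, 0.0841]
orientation: [-180.0, 0.0, -81.3]
force: [1.6, 0.5, 0.6]
opening: 0.015
```

Call:
{"op": "servo_tool", "data": {"rows": [[0,0,5,0,0,0],[0,0,15,0,0,0],[0,0,25,0,0,0],[0,0,35,0,0,0],[0,0,20,0,0,0]]}}

```text
clock: 8.33
tool_pos: [0.5217, 0.2856, 0.1874]
orientation: [-179.9, 0.0, -81.3]
force: [0.7, 0.9, -1.1]
opening: 0.0153
```

Call:
{"op": "servo_tool", "data": {"rows": [[0,0,15,0,0,0],[0,0,5,0,0,0],[0,0,0,0,0,0]]}}

```text
clock: 8.58
tool_pos: [0.5213, 0.2856, 0.2055]
orientation: [-179.9, 0.1, -81.3]
force: [0.2, 0.1, -1.9]
opening: 0.0149
```

```bash
cat > m.py <<'E'
from h import *
p,d,c=snap('side'); np.savez('pics/s3.npz',p=p,d=d)
z=np.load('pics/t2.npz')
for nm,p,d,c in [('top',z['p'],z['d'],cal('top')),('side',p,d,c)]:
    P=cloud(c,d); X,Y,Z=P[...,0],P[...,1],P[...,2]; g=p.max(2)
    m=(X>.51)&(X<.72)&(Y>-.27)&(Y<-.09)&(Z<.024)&(Z>-.01)&(g<100)
    m=cv2.morphologyEx(m.astype(np.uint8),cv2.MORPH_OPEN,np.ones((3,3)))
    n,l,s,_=cv2.connectedComponentsWithStats(m); i=1+s[1:,4].argmax(); v,u=np.where(l==i)
    q=plane(c,np.stack([u,v],1),.016); r=cv2.minAreaRect((q[:,:2]*1000).astype(np.float32)); print(nm,s[i],r,q.min(0),q.max(0))
    # thimble+cap: high points
    for lo,hi in [(.205,.225),(.225,.245)]:
        k=(X>.47)&(X<.6)&(Y>-.23)&(Y<-.12)&(Z>lo)&(Z<hi); q=P[k]
        print(nm,lo,k.sum(),q.mean(0).round(4),q[:,1].min().round(4),q[:,1].max().round(4))
    k=(X>.47)&(X<.6)&(Y>-.23)&(Y<-.12)&(Z>.247); q=P[k]; print('cap',k.sum(),q.mean(0).round(4),q.min(0).round(4),q.max(0).round(4))
    cv2.imwrite('pics/mic_%s.png'%nm, cv2.resize(p[140:240,260:340,::-1] if nm=='top' else p[170:300,210:330,::-1],None,fx=6 if nm=='top' else 4.5,fy=6 if nm=='top' else 4.5,interpolation=cv2.INTER_CUBIC))
E
python3 m.py
python3 -c "
import cv2,numpy as np
a=cv2.imread('pics/mic_top.png');b=cv2.imread('pics/mic_side.png');h=585
o=np.zeros((600,800,3),np.uint8)
a=cv2.resize(a,(380,475));b=cv2.resize(b,(415,450));o[:475,:380]=a;o[:450,385:]=b;cv2.imwrite('pics/mic.png',o)"
```

```text
top [277 162  21  55 643] ((617.7379760742188, -149.67227172851562), (51.03240203857422, 147.8845977783203), 85.48998260498047) [ 0.54406601 -0.17246222  0.016     ] [ 0.69141646 -0.11928979  0.016     ]
top 0.205 106 [ 0.5497 -0.1736  0.2107] -0.1876 -0.1586
top 0.225 66 [ 0.5214 -0.1691  0.2372] -0.1836 -0.1568
cap 97 [ 0.5104 -0.1698  0.2526] [ 0.4977 -0.1825  0.2472] [ 0.5224 -0.1584  0.2622]
side [ 251  247   65   40 1647] ((615.2396240234375, -188.1490478515625), (117.88192749023438, 150.7786865234375), 83.75230407714844) [ 0.535858 -0.253579  0.016   ] [ 0.69505643 -0.12293862  0.016     ]
side 0.205 165 [ 0.5393 -0.1804  0.2128] -0.1926 -0.1649
side 0.225 129 [ 0.5183 -0.1805  0.2356] -0.1881 -0.1666
cap 88 [ 0.5103 -0.1742  0.2521] [ 0.4984 -0.1846  0.2472] [ 0.5234 -0.1592  0.259 ]
```

View pics/mic.png

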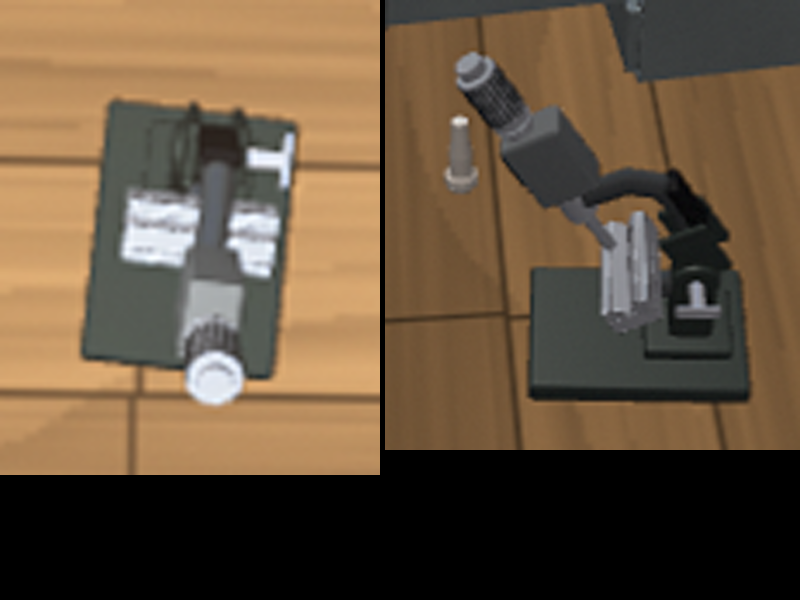

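Call:
{"op": "servo_tool", "data": {"rows": [[0,-15,18,0,0,-1],[0,-30,18,0,0,-1],[2,-36,18,0,0,-1],[2,-36,18,0,0,-1],[2,-36,18,0,0,-1]]}}

```text
clock: 9.05
tool_pos: [0.5259, 0.1307, 0.2929]
orientation: [179.8, -0.1, -86.4]
force: [1.2, -0.9, -1.5]
opening: 0.0148
```

Call:
{"op": "servo_tool", "data": {"rows": [[2,-36,18,0,0,-1],[2,-36,0,0,0,-1],[2,-36,0,0,0,-1],[2,-36,0,0,0,-1],[2,-36,0,0,0,-1]]}}

```text
clock: 9.47
tool_pos: [0.536, -0.0494, 0.3103]
orientation: [179.8, -0.0, -91.4]
force: [0.9, 1.6, -2.2]
opening: 0.0147
```

Call:
{"op": "servo_tool", "data": {"rows": [[2,-36,0,0,0,-1],[2,-36,0,0,0,-1],[0,-36,0,0,0,-1],[0,-36,0,0,0,-1],[0,-23,0,0,0,0]]}}

```text
clock: 9.88
tool_pos: [0.5399, -0.2174, 0.3097]
orientation: [179.8, 0.0, -95.5]
force: [0.2, -0.4, -1.1]
opening: 0.015
```

Call:
{"op": "servo_tool", "data": {"rows": [[0,0,0,0,0,0],[0,0,0,0,0,0]]}}

```text
clock: 10.05
tool_pos: [0.5401, -0.2158, 0.3096]
orientation: [179.8, 0.0, -95.5]
force: [-0.3, 0.8, -1.3]
opening: 0.0147
```

```bash
python3 - <<'E'
from h import *
p,d,c=snap('wrist','w3.png'); np.savez('pics/w3.npz',p=p,d=d,o=c['origin'],r=c['rotation'])
ct=cal('top'); uv=np.array([[110,100],[298,122],[275,378],[83,358]])/4.75+[260,140]
q=plane(ct,uv,.016)[:,:2]; print(q.round(4).tolist())
for a,b in [(3,0),(2,1)]: print(np.rad2deg(np.arctan2(*(q[b]-q[a])[::-1])))
for a,b in [(1,0),(2,3)]: print(np.rad2deg(np.arctan2(*(q[b]-q[a])[::-1]))-90)
print({k:c[k] for k in ['fx','cx','cy','k1','origin']})
E
```

```text
[[0.6936, -0.1347], [0.683, -0.2422], [0.5358, -0.2284], [0.5454, -0.1207]]
-5.390925983136975
-5.383614773717981
-5.658950842688853
-5.055751776193134
{'fx': 328.9161435812165, 'cx': 255.40170897293453, 'cy': 191.86562033232968, 'k1': -0.038346736628009005, 'origin': array([ 0.53338091, -0.29168423,  0.46846997])}
```

View pics/w3.png

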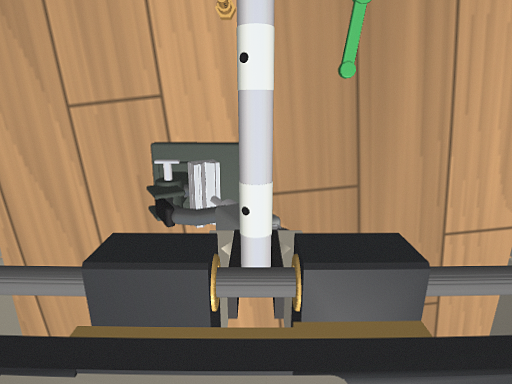

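```bash
python3 - <<'E'
from h import *
z=np.load('pics/w3.npz');c=cal('wrist');p,d=z['p'],z['d'];P=cloud(c,d)
a=np.deg2rad(-5.4);ex=np.array([np.cos(a),np.sin(a)]);ey=np.array([-np.sin(a),np.cos(a)]);o=np.array([.6,-.18])
s=(P[...,:2]-o)@ex*1000;t=(P[...,:2]-o)@ey*1000
for v in [168,178,188,196]:
    print(v,'y',t[v,205].round(1)); print([(u,int(s[v,u].round()),int((P[v,u,2]*1000).round()),int(p[v,u].mean())) for u in range(184,228,2)])
print('end', [(v,int(t[v,210].round()),int((P[v,210,2]*1000).round()),int(p[v,210].mean())) for v in range(150,226,3)])
# rod in hand
for v in [20,60,120,170,200,215]:
    k=np.where((P[v,:,2]>.27)&(np.arange(512)>225)&(np.arange(512)<290))[0]; print(v,k.min(),k.max(),P[v,k].mean(0).round(4),P[v,k,2].max().round(4))
E
```

```text
168 y -30.9
[(184, 41, 26, 87), (186, 39, 26, 81), (188, 26, 74, 150), (190, 22, 82, 150), (192, 18, 87, 139), (194, 15, 92, 233), (196, 13, 91, 222), (198, 11, 87, 169), (200, 9, 88, 246), (202, 7, 84, 151), (204, 6, 78, 149), (206, 3, 77, 221), (208, 1, 78, 218), (210, -2, 79, 217), (212, -4, 79, 220), (214, -7, 78, 208), (216, -9, 77, 226), (218, -11, 75, 228), (220, -7, 17, 71), (222, -10, 17, 91), (224, -13, 18, 91), (226, -16, 17, 90)]
178 y -16.8
[(184, 36, 56, 45), (186, 35, 48, 43), (188, 27, 74, 104), (190, 23, 80, 147), (192, 19, 85, 137), (194, 16, 91, 230), (196, 14, 90, 220), (198, 12, 89, 227), (200, 9, 88, 223), (202, 8, 85, 151), (204, 6, 79, 151), (206, 4, 77, 228), (208, 1, 78, 218), (210, -1, 78, 220), (212, -4, 79, 220), (214, -6, 79, 244), (216, -8, 77, 228), (218, -11, 75, 226), (220, -7, 19, 70), (222, -10, 18, 92), (224, -13, 18, 94), (226, -15, 17, 91)]
188 y -5.8
[(184, 33, 69, 81), (186, 31, 67, 86), (188, 29, 68, 77), (190, 24, 78, 145), (192, 21, 84, 142), (194, 17, 90, 131), (196, 15, 89, 220), (198, 12, 90, 234), (200, 10, 89, 222), (202, 8, 87, 147), 
[... 782 characters left out ...]
 78, 117), (165, -35, 79, 217), (168, -31, 79, 217), (171, -28, 79, 217), (174, -24, 80, 217), (177, -20, 79, 219), (180, -16, 77, 218), (183, -12, 77, 219), (186, -8, 77, 219), (189, -4, 77, 219), (192, -1, 79, 218), (195, 3, 78, 221), (198, 8, 76, 218), (201, 11, 77, 204), (204, 15, 79, 222), (207, -7, 153, 114), (210, -5, 157, 67), (213, -3, 160, 83), (216, 0, 160, 98), (219, 3, 160, 103), (222, 7, 159, 93), (225, 75, 1, 148)]
20 237 273 [ 0.5305 -0.3205  0.3203] 0.3228
60 237 273 [ 0.532  -0.305   0.3208] 0.3236
120 238 272 [ 0.5344 -0.2801  0.321 ] 0.3238
170 239 272 [ 0.5363 -0.2578  0.3216] 0.3243
200 239 272 [ 0.5376 -0.2435  0.3219] 0.324
215 240 272 [ 0.5381 -0.2361  0.3222] 0.3242
```

```bash
python3 - <<'E'
from h import *
z=np.load('pics/w3.npz');c=cal('wrist');p,d=z['p'],z['d'];P=cloud(c,d)
m=(abs(P[...,2])<.02)&(p[...,0]>120)&(p[...,0].astype(int)-p[...,2]>40); q=P[m]
A=np.c_[q[:,:2],np.ones(len(q))]; print('bench',np.linalg.lstsq(A,q[:,2],rcond=None)[0],len(q))
# rod: fit cylinder axis via per-row top (5 central cols mean)
vs=np.arange(5,220); k=[P[v,250:260].mean(0) for v in vs]; k=np.array(k); A=np.c_[k[:,1],np.ones(len(k))]
print('rod top z=a*y+b',np.linalg.lstsq(A,k[:,2],rcond=None)[0], k[0],k[-1])
ps,ds,cs=snap('side'); S=cloud(cs,ds); m=(S[...,2]>.295)&(S[...,2]<.33)&(S[...,0]>.5)&(S[...,0]<.56)&(S[...,1]>-.36)&(S[...,1]<-.24); q=S[m]
A=np.c_[q[:,1],np.ones(len(q))]; print('side',len(q),np.linalg.lstsq(A,q[:,2],rcond=None)[0],np.linalg.lstsq(A,q[:,0],rcond=None)[0],q.min(0),q.max(0),q.mean(0)); v,u=np.where(m); print(u.min(),u.max(),v.min(),v.max())
E
```

```text
bench [ 0.00105801 -0.00030369  0.00055551] 112881
 ** On entry to DLASCL parameter number  4 had an illegal value
 ** On entry to DLASCL parameter number  4 had an illegal value
 ** On entry to DLASCL parameter number  4 had an illegal value
 ** On entry to DLASCL parameter number  4 had an illegal value
 ** On entry to DLASCL parameter number  5 had an illegal value
 ** On entry to DLASCL parameter number  4 had an illegal valueTraceback (most recent call last):
  File "<stdin>", line 7, in <module>
    x, resids, rank, s = _umath_linalg.lstsq(a, b, rcond,
                         ~~~~~~~~~~~~~~~~~~~^^^^^^^^^^^^^
                                             signature=signature)
                                             ^^^^^^^^^^^^^^^^^^^^
    raise LinAlgError("SVD did not converge in Linear Least Squares")
numpy.linalg.LinAlgError: SVD did not converge in Linear Least Squares
```

```bash
python3 - <<'E'
from h import *
z=np.load('pics/w3.npz');c=cal('wrist');p,d=z['p'],z['d'];P=cloud(c,d)
vs=np.arange(5,220); k=np.array([np.nanmedian(P[v,250:260],0) for v in vs]); k=k[np.isfinite(k).all(1)]; print('rod',np.polyfit(k[:,1],k[:,2],1),k[0],k[-1])
ps,ds,cs=snap('side'); S=cloud(cs,ds); m=(S[...,2]>.295)&(S[...,2]<.335)&(S[...,0]>.5)&(S[...,0]<.56)&(S[...,1]>-.36)&(S[...,1]<-.24); q=S[m]; v,u=np.where(m); print(len(q),u.min(),u.max(),v.min(),v.max())
print('side z(y)',np.polyfit(q[:,1],q[:,2],1),q.mean(0),q[:,1].min())
E
```

```text
rod [0.02211014 0.32883446] [ 0.5302419  -0.32570117  0.32204485] [ 0.53890439 -0.2347045   0.323724  ]
415 249 258 184 229
side z(y) [0.04989384 0.33406208] [ 0.53437683 -0.29920872  0.31913341] -0.3455435612966551
```

Call:
{"op": "servo_tool", "data": {"rows": [[10,28,0,-0.7,0,0],[13,36,0,-0.7,0,0],[14,37,0,0,0,0],[14,37,0,0,0,0],[13,36,0,0,0,0]]}}

```text
clock: 10.57
tool_pos: [0.605, -0.0374, 0.3119]
orientation: [-179.9, -1.4, -95.2]
force: [1.2, 0.0, -1.7]
opening: 0.0147
```

Call:
{"op": "servo_tool", "data": {"rows": [[10,20,-20,0,0,0],[0,0,-32,0,0,0],[0,0,-36,0,0,0],[0,0,-36,0,0,0],[0,0,-30,0,0,0]]}}

```text
clock: 10.98
tool_pos: [0.6137, -0.0189, 0.1554]
orientation: [-180.0, -1.4, -95.2]
force: [0.6, -0.1, -2.0]
opening: 0.0147
```

Call:
{"op": "servo_tool", "data": {"rows": [[0,0,-25,0,0,0],[0,0,-20,0,0,0],[0,0,0,0,0,0],[0,0,0,0,0,0]]}}

```text
clock: 11.32
tool_pos: [0.6143, -0.0199, 0.1124]
orientation: [180.0, -1.5, -95.2]
force: [-0.5, 1.1, -1.4]
opening: 0.0148
```

```bash
python3 - <<'E'
from h import *
print(ctrl.get_obs()['tool_pos'],ctrl.get_obs()['orientation'])
p,d,c=snap('wrist'); np.savez('pics/w4.npz',p=p,d=d,o=c['origin'],r=c['rotation']); cv2.imwrite('pics/w4.png',p[:,:,::-1])
P=cloud(c,d)
for v in [20,60,100,140,180,210]:
    k=np.where((P[v,:,2]>.08)&(P[v,:,2]<.125)&(np.arange(512)>215)&(np.arange(512)<300))[0]
    if len(k): print(v,k.min(),k.max(),P[v,k].mean(0).round(4),np.nanmax(P[v,k,2]).round(4))
E
```

```text
[ 0.61425835 -0.01991439  0.11235006] [179.99983979  -1.45536    -95.2466516 ]
20 237 274 [ 0.6044 -0.1257  0.1231] 0.1249
60 237 273 [ 0.6055 -0.1099  0.1232] 0.125
100 238 273 [ 0.6082 -0.0934  0.1232] 0.125
140 239 272 [ 0.6093 -0.0759  0.1235] 0.125
180 239 272 [ 0.6098 -0.0573  0.1232] 0.1249
210 240 272 [ 0.6111 -0.0426  0.1233] 0.1249
```

View pics/w4.png

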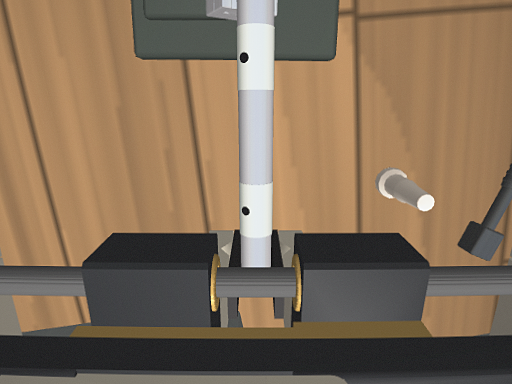

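```bash
python3 - <<'E'
from h import *
z=np.load('pics/w4.npz');p,d=z['p'],z['d'];c=cal('wrist');P=cloud(c,d)
k=np.array([np.nanmedian(P[v,252:259],0) for v in range(5,215)]); print('rodtop',k.mean(0),np.polyfit(k[:,1],k[:,2],1))
e=np.array([[ (np.where((P[v,215:300,2]>.108))[0]+215).min(),(np.where((P[v,215:300,2]>.108))[0]+215).max()] for v in (10,100,200)]);print(e)
a=np.deg2rad(-5.4);ex=np.array([np.cos(a),np.sin(a)]);ey=np.array([-np.sin(a),np.cos(a)]);o=np.array([.6,-.18])
s=(P[...,:2]-o)@ex*1000;t=(P[...,:2]-o)@ey*1000
for v in [1,4,8]:
    print(v,'t',t[v,225].round(1)); print([(u,round(float(s[v,u]),1),round(float(P[v,u,2]*1000),1),int(p[v,u].mean())) for u in list(range(198,238,2))+list(range(274,290,2))])
for u in (215,225,232): print('end',u,[(v,round(float(t[v,u]),1),round(float(P[v,u,2]*1000),1)) for v in range(4,26,2)])
# rod line s
print('rod s', [(v,((plane(c,[[ (np.where(P[v,215:300,2]>.108)[0]+215).mean(),v]],.116)[0,:2]-o)@ex*1000).round(2)) for v in (10,60,120,180,210)])
E
```

```text
rodtop [ 0.60925179 -0.08826482  0.12816927] [-0.0041684   0.12780135]
[[237 274]
 [238 273]
 [239 272]]
1 t 38.1
[(198, 39.9, 28.5, 87), (200, 38.8, 26.8, 85), (202, 37.3, 27.5, 88), (204, 36.0, 27.2, 84), (206, 28.2, 73.2, 114), (208, 26.6, 76.5, 130), (210, 25.1, 79.8, 128), (212, 23.9, 80.7, 127), (214, 22.4, 84.3, 139), (216, 21.0, 87.3, 132), (218, 19.9, 88.5, 132), (220, 18.7, 89.7, 132), (222, 17.5, 91.5, 193), (224, 16.5, 92.2, 205), (226, 15.5, 91.9, 206), (228, 14.6, 90.6, 207), (230, 13.6, 89.8, 211), (232, 12.7, 88.8, 209), (234, 11.7, 87.2, 210), (236, 10.6, 88.5, 160), (274, -7.3, 121.6, 174), (276, -10.5, 75.7, 209), (278, -15.0, 18.2, 69), (280, -16.5, 17.5, 83), (282, -17.8, 18.5, 84), (284, -19.3, 17.5, 84), (286, -20.6, 18.3, 84), (288, -22.1, 17.5, 84)]
4 t 39.1
[(198, 40.1, 27.8, 85), (200, 38.7, 28.1, 86), (202, 37.4, 27.5, 87), (204, 36.1, 26.8, 83), (206, 28.0, 74.5, 116), (208, 26.7, 76.7, 129), (210, 25.2, 79.2, 129), (212, 23.8, 81.8, 127), (214, 22.5, 84.4, 147), (216, 21.3, 85.7, 133), (218, 20.0, 88.0, 130), (220, 18.7, 90.1, 130), (222, 17.5, 92.6, 191
[... 1085 characters left out ...]
), (8, 39.8, 85.2), (10, 40.3, 83.4), (12, 40.8, 81.4), (14, 41.0, 78.1), (16, 40.4, 71.2), (18, 30.6, 24.4), (20, 30.4, 18.1), (22, 31.9, 18.9), (24, 33.2, 18.7)]
end 225 [(4, 39.1, 89.5), (6, 40.6, 91.9), (8, 41.3, 91.0), (10, 41.0, 85.9), (12, 40.7, 80.9), (14, 40.8, 77.3), (16, 40.7, 72.4), (18, 40.7, 68.2), (20, 30.5, 18.2), (22, 31.8, 18.1), (24, 33.2, 18.5)]
end 232 [(4, 38.9, 88.7), (6, 40.0, 89.6), (8, 40.6, 88.0), (10, 41.2, 86.9), (12, 41.1, 82.3), (14, 40.3, 75.0), (16, 40.6, 72.2), (18, 40.6, 67.4), (20, 30.4, 18.0), (22, 31.8, 18.3), (24, 33.0, 17.8)]
rod s [(10, np.float64(0.74)), (60, np.float64(0.7)), (120, np.float64(0.62)), (180, np.float64(0.28)), (210, np.float64(-0.0))]
```

Call:
{"op": "servo_tool", "data": {"rows": [[0.5,-8,-10,0,0,-0.3],[-0.6,-7,-10,0,0,0],[-0.7,-6,-8,0,0,0],[0,0,-3,0,0,0],[0,0,0,0,0,0]]}}

```text
clock: 11.78
tool_pos: [0.6133, -0.0427, 0.0809]
orientation: [-180.0, -1.4, -95.7]
force: [0.9, 0.3, -0.8]
opening: 0.0144
```

Call:
{"op": "servo_tool", "data": {"rows": [[0,0,0,0,0,0]]}}

```text
clock: 11.87
tool_pos: [0.6141, -0.0422, 0.0819]
orientation: [-179.9, -1.4, -95.7]
force: [-0.1, -0.5, -1.7]
opening: 0.0149
```

Call:
{"op": "servo_tool", "data": {"rows": [[0.5,0,-0.9,0,0,0],[0,0,0,0,0,0]]}}

```text
clock: 12.03
tool_pos: [0.6148, -0.0417, 0.0813]
orientation: [-179.9, -1.4, -95.6]
force: [-0.8, 0.1, -0.9]
opening: 0.0149
```

Call:
{"op": "servo_tool", "data": {"rows": [[0.5,0,-0.9,0,0,0],[0,0,0,0,0,0]]}}

```text
clock: 12.2
tool_pos: [0.6151, -0.0417, 0.0803]
orientation: [-179.9, -1.4, -95.6]
force: [-1.5, -0.3, -0.3]
opening: 0.0148
```

Call:
{"op": "servo_tool", "data": {"rows": [[0.3,0,-0.5,0,0,0],[0,0,0,0,0,0]]}}

```text
clock: 12.37
tool_pos: [0.6154, -0.0417, 0.0797]
orientation: [-179.9, -1.4, -95.6]
force: [-1.6, -0.3, -1.0]
opening: 0.0152
```

```bash
python3 -c "
from h import *
o=ctrl.get_obs(); print(o['tool_pos'],o['force'],o['moment'])"
```

```text
[ 0.6153647  -0.04171381  0.07974555] [-1.58523489 -0.3047784  -1.02468687] [ 0.00072782  0.63661978 -0.18326718]
```

Call:
{"op": "servo_tool", "data": {"rows": [[-0.8,0,-0.5,0,0,0],[0,0,0,0,0,0]]}}

```text
clock: 12.53
tool_pos: [0.6147, -0.0417, 0.0793]
orientation: [-179.9, -1.4, -95.6]
force: [-0.8, 0.4, -0.4]
opening: 0.015
```

Call:
{"op": "servo_tool", "data": {"rows": [[0,0,-0.6,0,0,0],[0,0,0,0,0,0]]}}

```text
clock: 12.7
tool_pos: [0.6148, -0.0417, 0.0787]
orientation: [-179.9, -1.4, -95.6]
force: [-1.1, -0.6, -0.2]
opening: 0.0151
```

Call:
{"op": "servo_tool", "data": {"rows": [[0,0,-0.6,0,0,0],[0,0,0,0,0,0]]}}

```text
clock: 12.87
tool_pos: [0.6147, -0.0417, 0.078]
orientation: [-179.9, -1.4, -95.6]
force: [-0.5, 0.3, -1.5]
opening: 0.015
```

```bash
python3 -c "
from h import *
o=ctrl.get_obs(); print(o['tool_pos'],o['force'],o['moment'])"
```

```text
[ 0.61468167 -0.04170402  0.07798746] [-0.53291535  0.3382112  -1.45352205] [ 0.23968649  0.45994973 -0.1315119 ]
```

Call:
{"op": "servo_tool", "data": {"rows": [[-0.8,0,-0.3,0,0,0],[0,0,0,0,0,0]]}}

```text
clock: 13.03
tool_pos: [0.6139, -0.0417, 0.0777]
orientation: [-179.9, -1.4, -95.6]
force: [-0.6, 0.4, -0.6]
opening: 0.015
```

```bash
cat > f.py <<'E'
from h import *
o=ctrl.get_obs(); print(o['tool_pos'].round(4),o['force'].round(2),o['moment'].round(3),o['orientation'].round(2))
E
python3 f.py
```

```text
[ 0.6139 -0.0417  0.0777] [-0.56  0.41 -0.56] [ 0.239  0.395 -0.044] [-179.86   -1.39  -95.64]
```

Call:
{"op": "servo_tool", "data": {"rows": [[0,0,-0.8,0,0,0],[0,0,0,0,0,0]]}}

```text
clock: 13.2
tool_pos: [0.614, -0.0417, 0.0769]
orientation: [-179.9, -1.4, -95.6]
force: [0.5, -0.2, -0.2]
opening: 0.0149
```

```bash
python3 f.py
```

```text
[ 0.614  -0.0417  0.0769] [ 0.47 -0.17 -0.25] [ 0.248  0.338 -0.078] [-179.86   -1.39  -95.64]
```

Call:
{"op": "servo_tool", "data": {"rows": [[0,0,-0.8,0,0,0],[0,0,0,0,0,0]]}}

```text
clock: 13.37
tool_pos: [0.6139, -0.0417, 0.0761]
orientation: [-179.9, -1.4, -95.6]
force: [-1.2, 0.6, -0.4]
opening: 0.0149
```

```bash
python3 f.py
```

```text
[ 0.6139 -0.0417  0.0761] [-1.22  0.58 -0.37] [ 0.264  0.334 -0.082] [-179.87   -1.39  -95.64]
```

```bash
cat > r.py <<'E'
from h import *
import sys
p,d,c=snap('wrist'); np.savez('pics/%s.npz'%sys.argv[1],p=p,d=d,o=c['origin'],r=c['rotation']); P=cloud(c,d)
k=np.array([np.nanmedian(P[v,252:259],0) for v in range(5,215)]); k=k[np.isfinite(k).all(1)&(abs(k[:,2]-np.median(k[:,2]))<.01)]
f=np.polyfit(k[:,1],k[:,2],1); o=ctrl.get_obs(); T=o['tool_pos']
print('rod pitch deg (+ = tip low)',np.rad2deg(f[0]).round(2),'top z mean/at tcp/at tip',k[:,2].mean().round(4),np.polyval(f,T[1]).round(4),np.polyval(f,T[1]-.128).round(4),'tcp',T.round(4))
a=np.deg2rad(-5.4);ex=np.array([np.cos(a),np.sin(a)]);oo=np.array([.6,-.18])
zc=np.median(k[:,2])-.008
print('rod s',[(v,((plane(c,[[(np.where(abs(P[v,215:300,2]-zc)<.014)[0]+215).mean(),v]],zc)[0,:2]-oo)@ex*1000).round(2)) for v in (60,120,180,210)])
E
python3 r.py w5
python3 - <<'E'
from h import *
p,d,c=snap('side')
cv2.imwrite('pics/s5.png',cv2.resize(p[180:300,220:340,::-1],None,fx=5,fy=5,interpolation=cv2.INTER_CUBIC))
E
```

```text
rod pitch deg (+ = tip low) -2.0 top z mean/at tcp/at tip 0.0925 0.0901 0.0946 tcp [ 0.6139 -0.0417  0.0761]
rod s [(60, np.float64(0.01)), (120, np.float64(0.09)), (180, np.float64(0.28)), (210, np.float64(0.46))]
```

View pics/s5.png

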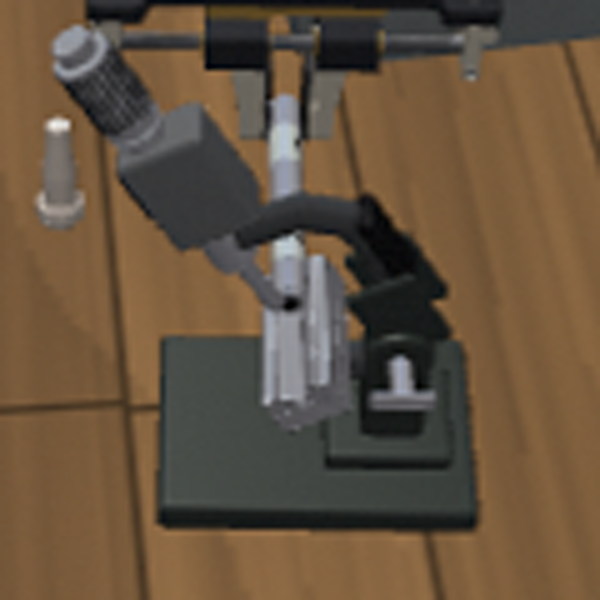

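Call:
{"op": "servo_tool", "data": {"rows": [[0,0,3.5,0,0,0],[0,0,3.2,0,0,0],[0,0,0,1,0,0.2],[0,0,0,1,0,0],[0,0,0,0,0,0]]}}

```text
clock: 13.88
tool_pos: [0.614, -0.042, 0.0832]
orientation: [180.0, 0.7, -95.5]
force: [-0.5, 1.0, -0.7]
opening: 0.0149
```

Call:
{"op": "servo_tool", "data": {"rows": [[0,0,0,0,0,0]]}}

```text
clock: 13.97
tool_pos: [0.6139, -0.0421, 0.083]
orientation: [180.0, 0.6, -95.5]
force: [-0.5, -0.3, -0.7]
opening: 0.0146
```

```bash
python3 r.py w6; python3 f.py
```

```text
rod pitch deg (+ = tip low) 0.95 top z mean/at tcp/at tip 0.0958 0.097 0.0949 tcp [ 0.6139 -0.0421  0.083 ]
rod s [(60, np.float64(0.31)), (120, np.float64(0.62)), (180, np.float64(0.58)), (210, np.float64(0.59))]
[ 0.6139 -0.0421  0.083 ] [-0.33 -0.81 -0.77] [-0.065  0.238 -0.037] [179.95   0.58 -95.48]
```

Call:
{"op": "servo_tool", "data": {"rows": [[0,0,0,-0.95,0,0],[0,0,0,0,0,0],[0,0,0,0,0,0]]}}

```text
clock: 14.27
tool_pos: [0.6137, -0.0415, 0.0827]
orientation: [-180.0, -0.4, -95.4]
force: [-0.2, 0.3, -1.6]
opening: 0.0151
```

```bash
python3 r.py w7; python3 f.py
```

```text
rod pitch deg (+ = tip low) 0.59 top z mean/at tcp/at tip 0.0958 0.0965 0.0952 tcp [ 0.6137 -0.0415  0.0827]
rod s [(60, np.float64(0.1)), (120, np.float64(0.2)), (180, np.float64(0.51)), (210, np.float64(0.26))]
[ 0.6137 -0.0415  0.0827] [ 0.34 -0.41 -0.87] [ 0.113  0.305 -0.064] [-180.     -0.37  -95.41]
```

Call:
{"op": "servo_tool", "data": {"rows": [[0,0,0.4,-0.7,0,0],[0,0,0,0,0,0],[0,0,0,0,0,0]]}}

```text
clock: 14.57
tool_pos: [0.6139, -0.0415, 0.0833]
orientation: [-179.9, -1.1, -95.4]
force: [0.3, -0.8, -1.0]
opening: 0.0146
```

```bash
python3 r.py w8; python3 f.py
```

```text
rod pitch deg (+ = tip low) 0.02 top z mean/at tcp/at tip 0.0972 0.0973 0.0972 tcp [ 0.6139 -0.0416  0.0833]
rod s [(60, np.float64(0.56)), (120, np.float64(0.55)), (180, np.float64(0.77)), (210, np.float64(0.52))]
[ 0.6139 -0.0416  0.0833] [-0.19  0.94 -0.09] [ 0.259  0.149 -0.033] [-179.89   -1.04  -95.42]
```

Call:
{"op": "servo_tool", "data": {"rows": [[-0.9,-9.3,0,0,0,0],[-0.9,-9.3,0,0,0,0],[-0.9,-9.3,0,0,0,0],[-0.9,-9.3,0,0,0,0],[0,0,0,0,0,0]]}}

```text
clock: 15.03
tool_pos: [0.6098, -0.0811, 0.0832]
orientation: [-179.9, -1.1, -95.5]
force: [-0.8, 0.2, -1.6]
opening: 0.0151
```

```bash
python3 r.py w9; python3 f.py
```

```text
rod pitch deg (+ = tip low) -0.04 top z mean/at tcp/at tip 0.097 0.097 0.0971 tcp [ 0.61   -0.0805  0.0833]
rod s [(60, np.float64(4.09)), (120, np.float64(4.62)), (180, np.float64(0.31)), (210, np.float64(0.13))]
[ 0.61   -0.0805  0.0833] [-0.25  0.76 -0.79] [ 0.097  0.178 -0.081] [-179.91   -1.05  -95.56]
```

Call:
{"op": "servo_tool", "data": {"rows": [[-0.9,-9.3,0,0,0,0],[-0.9,-9.3,0,0,0,0],[-0.8,-9,0,0,0,0],[-0.7,-8,0,0,0,0],[0,0,0,0,0,0]]}}

```text
clock: 15.5
tool_pos: [0.6066, -0.1162, 0.0832]
orientation: [-179.9, -1.1, -95.5]
force: [-0.4, 0.5, -1.3]
opening: 0.0147
```

```bash
python3 r.py w10; python3 f.py
```

```text
rod pitch deg (+ = tip low) 0.07 top z mean/at tcp/at tip 0.0972 0.0973 0.0972 tcp [ 0.6067 -0.1156  0.0832]
rod s [(60, np.float64(4.55)), (120, np.float64(nan)), (180, np.float64(5.28)), (210, np.float64(0.24))]
[ 0.6067 -0.1156  0.0832] [-0.01 -0.95 -1.57] [ 0.113  0.293 -0.063] [-179.92   -1.05  -95.52]r.py:9: RuntimeWarning: Mean of empty slice.
  print('rod s',[(v,((plane(c,[[(np.where(abs(P[v,215:300,2]-zc)<.014)[0]+215).mean(),v]],zc)[0,:2]-oo)@ex*1000).round(2)) for v in (60,120,180,210)])
  ret = ret.dtype.type(ret / rcount)
```

Call:
{"op": "servo_tool", "data": {"rows": [[0.5,0,-0.9,0,0,0],[0,0,0,0,0,0]]}}

```text
clock: 15.72
tool_pos: [0.607, -0.1147, 0.0822]
orientation: [-180.0, -1.1, -95.5]
force: [-2.7, -1.1, -0.1]
opening: 0.0149
```

```bash
python3 f.py
```

```text
[ 0.607  -0.1147  0.0822] [-2.73 -1.05 -0.06] [-0.192  0.913 -0.116] [-179.96   -1.06  -95.45]
```

Call:
{"op": "servo_tool", "data": {"rows": [[0.5,0,-0.9,0,0,0],[0,0,0,0,0,0]]}}

```text
clock: 15.88
tool_pos: [0.6072, -0.1145, 0.0813]
orientation: [-180.0, -1.1, -95.4]
force: [-4.2, -0.3, 2.2]
opening: 0.0147
```

```bash
python3 f.py
```

```text
[ 0.6072 -0.1145  0.0813] [-4.24 -0.31  2.25] [-0.363  1.859 -0.221] [-179.99   -1.07  -95.43]
```

Call:
{"op": "servo_tool", "data": {"rows": [[0.2,0,-0.5,0,0,0],[0,0,0,0,0,0]]}}

```text
clock: 16.05
tool_pos: [0.6073, -0.1145, 0.0809]
orientation: [180.0, -1.1, -95.4]
force: [-5.2, -0.8, 4.2]
opening: 0.0146
```

```bash
python3 f.py;python3 r.py w11 2>/dev/null
```

```text
[ 0.6073 -0.1145  0.0809] [-5.19 -0.8   4.16] [-0.282  2.225 -0.198] [180.    -1.07 -95.44]
rod pitch deg (+ = tip low) -2.04 top z mean/at tcp/at tip 0.0976 0.095 0.0996 tcp [ 0.6073 -0.1145  0.081 ]
rod s [(60, np.float64(4.9)), (120, np.float64(nan)), (180, np.float64(5.98)), (210, np.float64(0.55))]
```

Call:
{"op": "servo_tool", "data": {"rows": [[-1,0,0,0,0,0],[0,0,0,0,0,0]]}}

```text
clock: 16.27
tool_pos: [0.6069, -0.1144, 0.081]
orientation: [-179.9, -1.0, -95.4]
force: [-2.8, -0.1, 1.4]
opening: 0.0145
```

```bash
python3 f.py
```

```text
[ 0.6069 -0.1144  0.081 ] [-2.84 -0.07  1.39] [-0.103  1.437 -0.185] [-179.92   -1.04  -95.43]
```

Call:
{"op": "servo_tool", "data": {"rows": [[-0.5,0,-0.3,0,0,0],[0,0,0,0,0,0]]}}

```text
clock: 16.43
tool_pos: [0.6069, -0.1144, 0.0807]
orientation: [-179.9, -1.0, -95.4]
force: [-2.8, 0.3, 1.3]
opening: 0.0151
```

```bash
python3 f.py; python3 r.py w12 2>/dev/null; python3 - <<'E'
from h import *
z=np.load('pics/w12.npz'); p,d=z['p'],z['d']
s,_,_=snap('side')
o=np.hstack([cv2.resize(p[:,130:390,::-1],(390,576)),cv2.resize(s[180:300,230:315,::-1],(408,576),interpolation=cv2.INTER_CUBIC)])
cv2.imwrite('pics/v12.png',o)
c=cal('wrist');P=cloud(c,d); print([(v,round(float(np.nanmedian(P[v,252:259,1])),3),round(float(np.nanmedian(P[v,252:259,2])),4)) for v in range(0,230,12)])
E
```

```text
[ 0.6069 -0.1144  0.0807] [-2.76  0.31  1.29] [ 0.156  1.233 -0.139] [-179.88   -1.04  -95.43]
rod pitch deg (+ = tip low) -1.29 top z mean/at tcp/at tip 0.0963 0.0947 0.0976 tcp [ 0.6068 -0.1144  0.0807]
rod s [(60, np.float64(4.04)), (120, np.float64(nan)), (180, np.float64(4.86)), (210, np.float64(0.33))]
[(0, -0.226, 0.0976), (12, -0.222, 0.0975), (24, -0.217, 0.0975), (36, -0.213, 0.0973), (48, -0.208, 0.097), (60, -0.204, 0.0968), (72, -0.199, 0.0963), (84, -0.194, 0.0968), (96, -0.189, 0.0965), (108, -0.186, 0.1623), (120, -0.183, 0.1651), (132, -0.181, 0.1661), (144, -0.178, 0.1658), (156, -0.175, 0.1647), (168, -0.158, 0.0958), (180, -0.153, 0.0952), (192, -0.147, 0.0947), (204, -0.141, 0.0952), (216, -0.135, 0.0952), (228, -0.13, 0.0952)]
```

View pics/v12.png

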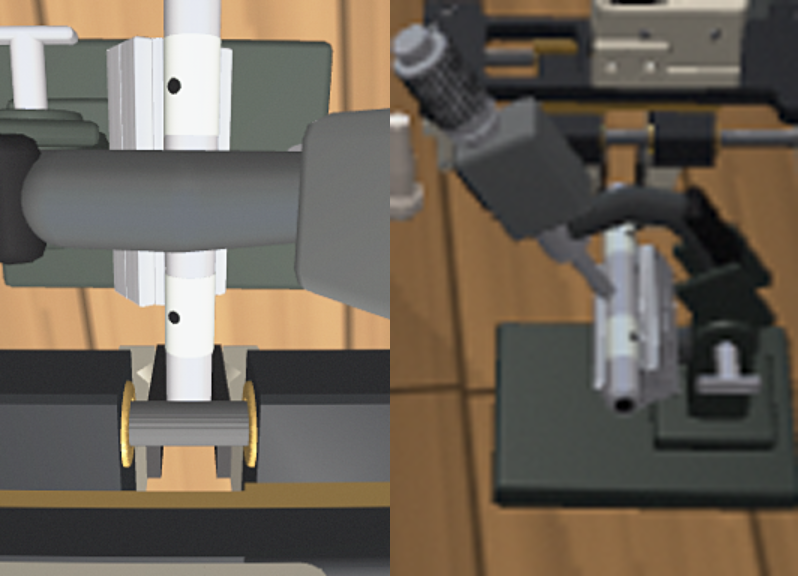

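Call:
{"op": "servo_tool", "data": {"rows": [[-0.7,0,0.2,0.7,0,0],[-0.7,0,0.2,0.7,0,0],[0,0,0,0,0,0]]}}

```text
clock: 16.78
tool_pos: [0.6059, -0.1146, 0.0812]
orientation: [-180.0, 0.4, -95.5]
force: [0.5, 0.4, -0.5]
opening: 0.0146
```

```bash
cat > r2.py <<'E'
from h import *
import sys
p,d,c=snap('wrist'); np.savez('pics/%s.npz'%sys.argv[1],p=p,d=d,o=c['origin'],r=c['rotation']); P=cloud(c,d)
k=np.array([np.nanmedian(P[v,252:259],0) for v in range(2,228)]); k=k[np.isfinite(k).all(1)&(abs(k[:,2]-.096)<.006)]
f=np.polyfit(k[:,1],k[:,2],1); T=ctrl.get_obs()['tool_pos']
print('pitch + tip low',np.rad2deg(f[0]).round(2),'top at seat',np.polyval(f,-.1793).round(4))
E
python3 f.py; python3 r2.py w13
```

```text
[ 0.6059 -0.1146  0.0812] [ 0.51  0.43 -0.52] [ 0.294  0.264 -0.082] [-179.97    0.44  -95.47]
pitch + tip low 0.87 top at seat 0.0943
```

Call:
{"op": "servo_tool", "data": {"rows": [[0,0,-0.2,-0.4,0,0],[0,0,-0.2,-0.3,0,0],[0,0,0,0,0,0]]}}

```text
clock: 17.08
tool_pos: [0.6053, -0.1145, 0.0805]
orientation: [-180.0, -0.4, -95.4]
force: [0.1, -0.2, -0.2]
opening: 0.0151
```

```bash
python3 f.py; python3 r2.py w14
```

```text
[ 0.6053 -0.1145  0.0805] [ 0.12 -0.23 -0.15] [0.058 0.05  0.023] [-179.97   -0.39  -95.42]
pitch + tip low 0.48 top at seat 0.0941
```

Call:
{"op": "servo_tool", "data": {"rows": [[0,0,0,0,0,0],[0,0,0,0,0,0],[0,0,0,0,0,0],[0,0,0,0,0,0]], "fingers": 34}}

```text
clock: 17.47
tool_pos: [0.6054, -0.1146, 0.0808]
orientation: [-179.9, -0.3, -95.4]
force: [0.3, -0.5, 0.1]
opening: 0.0325
```

```bash
python3 f.py; python3 r2.py w15
```

```text
[ 0.6054 -0.1146  0.0808] [ 0.34 -0.53  0.14] [ 0.038  0.022 -0.01 ] [-179.95   -0.35  -95.44]
pitch + tip low 0.04 top at seat 0.0938
```

Call:
{"op": "servo_tool", "data": {"rows": [[1,10,0,0,0,0],[2,20,0,0,0,0],[2,25,0,0,0,0],[1,10,0,0,0,0],[0,0,15,0,0,0]]}}

```text
clock: 17.93
tool_pos: [0.6099, -0.0473, 0.0932]
orientation: [179.8, -0.4, -95.3]
force: [-0.8, -1.0, -0.5]
opening: 0.0341
```

Call:
{"op": "servo_tool", "data": {"rows": [[0,0,35,0,0,0],[0,0,35,0,0,0],[0,0,35,0,0,0],[0,0,35,0,0,0],[0,0,30,0,0,7]], "fingers": 60}}

```text
clock: 18.35
tool_pos: [0.6114, -0.0493, 0.2685]
orientation: [-179.9, -0.3, -88.5]
force: [0.9, -0.2, -0.4]
opening: 0.0582
```

Call:
{"op": "servo_tool", "data": {"rows": [[0,0,30,0,0,7],[0,0,30,0,0,7],[-5,-5,25,0,0,7],[-15,-10,0,0,0,7],[-25,-20,0,0,0,7]]}}

```text
clock: 18.77
tool_pos: [0.5677, -0.0833, 0.3516]
orientation: [-179.8, -0.4, -53.0]
force: [-0.6, -0.7, -0.6]
opening: 0.0598
```

Call:
{"op": "servo_tool", "data": {"rows": [[-25,-20,0,0,0,7],[-25,-20,0,0,0,7],[-25,-20,0,0,0,7],[-15,-15,0,0,0,7],[0,0,0,0,0,7]]}}

```text
clock: 19.18
tool_pos: [0.4736, -0.1613, 0.3518]
orientation: [-179.9, -0.4, -18.2]
force: [-0.0, 1.3, 0.4]
opening: 0.0601
```

Call:
{"op": "servo_tool", "data": {"rows": [[0,0,0,0,0,7],[0,0,0,0,0,7],[0,0,0,0,0,7],[0,0,0,0,0,7],[0,0,0,0,0,7]]}}

```text
clock: 19.6
tool_pos: [0.4762, -0.1593, 0.3508]
orientation: [-180.0, -0.4, 16.9]
force: [0.5, 0.4, -0.6]
opening: 0.0599
```

```bash
python3 f.py; python3 - <<'E'
from h import *
print(ctrl.get_obs()['joint_pos'].round(1))
# shaft & thimble from top + side
for n in ['top','side']:
    p,d,c=snap(n); np.savez('pics/%s20.npz'%n,p=p,d=d)
E
```

```text
[ 0.4762 -0.1593  0.3508] [ 0.5   0.35 -0.58] [-0.111  0.158 -0.006] [-179.97   -0.37   16.91]
[ 3.900e+00  4.000e-01 -8.500e+00 -1.000e-01 -8.080e+01  1.031e+02]
```

Call:
{"op": "servo_tool", "data": {"rows": [[0,0,0,0,0,7],[0,0,0,0,0,7],[0,0,0,0,0,7],[0,0,0,0,0,7],[0,0,0,0,0,7]]}}

```text
clock: 20.12
tool_pos: [0.4762, -0.1594, 0.3507]
orientation: [-180.0, -0.4, 51.6]
force: [-0.3, -0.4, 0.3]
opening: 0.0602
```

Call:
{"op": "servo_tool", "data": {"rows": [[0,0,0,-0.56,-5.97,0],[0,0,0,-0.56,-5.97,0],[0,0,0,-0.56,-5.97,0],[0,0,0,-0.56,-5.97,0],[0,0,0,-0.56,-5.97,0]]}}

```text
clock: 20.53
tool_pos: [0.4766, -0.1592, 0.3519]
orientation: [153.9, -16.5, 55.2]
force: [-0.4, -1.3, -0.3]
opening: 0.0602
```

```bash
python3 f.py; cat > th.py <<'E'
from h import *
from scipy.optimize import least_squares
print(ctrl.get_obs()['joint_pos'].round(1)); Rt=R.from_euler('xyz',ctrl.get_obs()['orientation'],degrees=True).as_matrix(); print('tool z',Rt[:,2].round(4))
for yaw in [-5.4]:
    a=np.deg2rad(yaw); X=np.array([np.cos(a)*.866,np.sin(a)*.866,.5]);Yv=np.array([-np.sin(a),np.cos(a),0]);Z=np.cross(X,Yv); print('Z',Z.round(4))
    B=np.c_[X,Yv,Z]; o=np.array([.6005,-.1793,.085])
    allq=[]
    for f,n in [('t2','top'),('s3','side'),('top20','top'),('side20','side')]:
        z=np.load('pics/%s.npz'%f); P=cloud(cal(n),z['d']).reshape(-1,3); q=(P-o)@B*1000
        q=q[np.isfinite(q).all(1)&(np.hypot(q[:,0],q[:,1])<19)&(q[:,2]>148)&(q[:,2]<184)]
        if len(q)<20: print(f,len(q)); continue
        r=least_squares(lambda t:np.hypot(q[:,0]-t[0],q[:,1]-t[1])-12.7,[0,0],loss='soft_l1')
        print(f,len(q),r.x.round(2)); 
E
python3 th.py
```

```text
[ 0.4766 -0.1592  0.3519] [-0.36 -1.34 -0.25] [-0.16   1.806 -0.164] [153.95 -16.53  55.22]
[  9.5 -19.3 -34.4  10.  -45.5 126.7]
tool z [ 0.5065 -0.0406 -0.8613]
Z [-0.4978  0.0471  0.866 ]
t2 83 [1.57 0.76]
s3 188 [ 1.01 -0.47]
top20 0
side20 183 [ 0.93 -0.52]
```

Call:
{"op": "servo_tool", "data": {"rows": [[0,-3,-17,-0.31,0.57,-0.21],[0,-3,-17,0,0,0],[0,-2.6,-16,0,0,0],[12.5,-1.2,-21.6,0,0,0],[12.5,-1.2,-21.6,0,0,0]]}}

```text
clock: 20.95
tool_pos: [0.5015, -0.1704, 0.258]
orientation: [154.4, -15.8, 54.9]
force: [1.6, -0.2, -0.1]
opening: 0.0599
```

Call:
{"op": "servo_tool", "data": {"rows": [[0,0,0,0,0,0]]}}

```text
clock: 21.03
tool_pos: [0.5004, -0.1705, 0.2531]
orientation: [154.8, -15.5, 54.7]
force: [-0.9, -0.3, -1.1]
opening: 0.0599
```

```bash
cat > dt.py <<'E'
from h import *
o=ctrl.get_obs();T=o['tool_pos'];Rt=R.from_euler('xyz',o['orientation'],degrees=True).as_matrix()
Zd=np.array([.4978,-.0471,-.866]); print('rot fix',np.rad2deg(np.cross(Rt[:,2],Zd)).round(2),'to grasp mm',((np.array([.5268,-.1725,.2155])-T)*1000).round(1),'tooly',Rt[:,1].round(2),'J',o['joint_pos'].round(1))
E
python3 dt.py
```

```text
rot fix [ 0.03 -0.72  0.05] to grasp mm [ 26.4  -2.  -37.6] tooly [ 0.67 -0.62  0.41] J [  6.6 -11.6 -42.6  11.7 -30.8 126.1]
```

Call:
{"op": "servo_tool", "data": {"rows": [[9,-0.7,-13,0,-0.7,0],[9,-0.7,-13,0,0,0],[8,-0.6,-11.6,0,0,0],[0,0,0,0,0,0],[0,0,0,0,0,0]], "fingers": 40}}

```text
clock: 21.45
tool_pos: [0.527, -0.1726, 0.2199]
orientation: [154.0, -16.0, 55.1]
force: [0.4, -0.4, -0.4]
opening: 0.0407
```

```bash
python3 dt.py; python3 f.py; python3 - <<'E'
from h import *
p,d,c=snap('wrist','w20.png')
E
```

```text
rot fix [0.07 0.22 0.03] to grasp mm [-0.2  0.1 -4.4] tooly [ 0.67 -0.61  0.42] J [  5.5  -6.9 -45.2  14.4 -22.6 124. ]
[ 0.527  -0.1726  0.2199] [ 0.43 -0.38 -0.36] [-0.008  1.742  0.017] [153.98 -15.96  55.09]
```

View pics/w20.png

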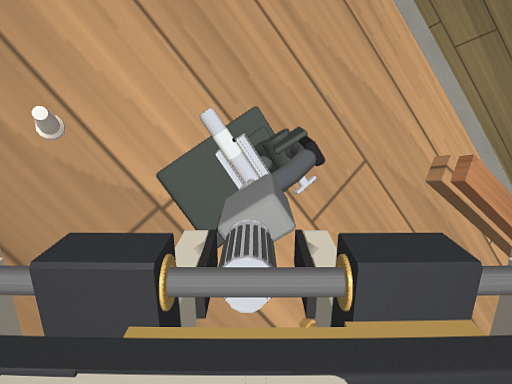

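Call:
{"op": "servo_tool", "data": {"rows": [[-1.2,1.1,-1.7,0,0.2,0],[-1.1,1,-1.7,0,0,0],[0,0,0,0,0,0]], "fingers": 30}}

```text
clock: 21.75
tool_pos: [0.5246, -0.1703, 0.217]
orientation: [154.0, -15.9, 55.2]
force: [0.5, -0.6, -0.0]
opening: 0.0307
```

```bash
python3 dt.py; python3 f.py; python3 - <<'E'
from h import *
p,d,c=snap('wrist'); P=cloud(c,d)
o=ctrl.get_obs();T=o['tool_pos'];Rt=R.from_euler('xyz',o['orientation'],degrees=True).as_matrix()
q=(P-T)@Rt*1000
for v in range(228,262,6):
    k=[u for u in range(212,300) if abs(q[v,u,1])<18 and abs(q[v,u,0])<30 and -45<q[v,u,2]<12]
    if k: print(v,k[0],k[-1],'y range',q[v,k,1].min().round(1),q[v,k,1].max().round(1),'x',q[v,k,0].max().round(1),q[v,k,0].min().round(1),'z',np.median(q[v,k,2]).round(1))
m=np.isfinite(q).all(2)&(np.hypot(q[...,0],q[...,1])<20)&(q[...,2]>-8)&(q[...,2]<20); m[262:]=0
from scipy.optimize import least_squares
g=q[m]; print(len(g)); r=least_squares(lambda t:np.hypot(g[:,0]-t[0],g[:,1]-t[1])-12.7,[0,0],loss='soft_l1'); print('axis in tool xy',r.x.round(2))
E
```

```text
rot fix [0.04 0.15 0.02] to grasp mm [ 2.2 -2.2 -1.5] tooly [ 0.67 -0.61  0.42] J [  5.8  -7.  -45.9  15.1 -22.2 123.2]
[ 0.5246 -0.1703  0.217 ] [ 0.47 -0.55 -0.  ] [0.045 1.791 0.01 ] [154.03 -15.9   55.18]
228 238 274 y range -9.7 10.3 x 12.8 6.1 z -1.6
234 220 291 y range -17.7 17.7 x 13.2 4.2 z -7.4
240 218 293 y range -18.0 18.0 x 13.3 3.8 z -14.5
246 217 294 y range -17.9 17.8 x 12.7 3.1 z -20.6
252 216 295 y range -17.6 17.4 x 13.1 -2.9 z -26.4
258 214 297 y range -17.8 17.7 x 12.2 -5.6 z -32.4
1323
axis in tool xy [-0.25  1.35]
```

Call:
{"op": "servo_tool", "data": {"rows": [[0,0,0,0,0,0],[0,0,0,0,0,0],[0,0,0,0,0,0]], "fingers": 18}}

```text
clock: 22.05
tool_pos: [0.5251, -0.1705, 0.217]
orientation: [154.0, -15.9, 55.2]
force: [-3.1, 1.5, 4.2]
opening: 0.0254
```

```bash
python3 f.py
```

```text
[ 0.5251 -0.1705  0.217 ] [-3.08  1.53  4.24] [0.026 1.919 0.009] [154.03 -15.87  55.19]
```

Call:
{"op": "servo_tool", "data": {"rows": [[0,0,0,1.74,-0.16,-3.03],[0,0,0,3.49,-0.33,-6.06],[0,0,0,3.49,-0.33,-6.06],[0,0,0,3.49,-0.33,-6.06],[0,0,0,3.49,-0.33,-6.06]]}}

```text
clock: 22.47
tool_pos: [0.5255, -0.1709, 0.2173]
orientation: [166.1, -27.0, 23.0]
force: [2.1, -8.1, 0.6]
opening: 0.0254
```

Call:
{"op": "servo_tool", "data": {"rows": [[0,0,0,3.49,-0.33,-6.06],[0,0,0,3.49,-0.33,-6.06],[0,0,0,3.49,-0.33,-6.06],[0,0,0,3.49,-0.33,-6.06],[0,0,0,3.49,-0.33,-6.06]]}}

```text
clock: 22.88
tool_pos: [0.5254, -0.1716, 0.2173]
orientation: [-174.5, -29.6, -16.9]
force: [4.8, -14.4, 0.7]
opening: 0.0257
```

```bash
python3 dt.py; python3 f.py; cat > sp.py <<'E'
from h import *
p,d,c=snap('side'); cv2.imwrite('pics/sp.png',cv2.resize(p[180:300,220:340,::-1],None,fx=5,fy=5,interpolation=cv2.INTER_CUBIC))
E
python3 sp.py
```

```text
rot fix [0.14 0.05 0.08] to grasp mm [ 1.4 -0.9 -1.8] tooly [-0.24 -0.97 -0.08] J [  5.7  -6.9 -45.7  15.1 -22.3  56.5]
[ 0.5254 -0.1716  0.2173] [  4.79 -14.41   0.69] [-4.752  0.417 -2.656] [-174.45  -29.6   -16.85]
```

Call:
{"op": "servo_tool", "data": {"rows": [[0.4,-0.8,0,3.49,-0.33,-6.06],[0.4,-0.8,0,3.49,-0.33,-6.06],[0,0,0,3.49,-0.33,-6.06],[0,0,0,3.49,-0.33,-6.06],[0,0,0,3.49,-0.33,-6.06]]}}

```text
clock: 23.35
tool_pos: [0.5252, -0.1729, 0.217]
orientation: [-157.9, -20.8, -54.5]
force: [-7.2, -5.7, 7.4]
opening: 0.0253
```

Call:
{"op": "servo_tool", "data": {"rows": [[0,0,0,3.49,-0.33,-6.06],[0,0,0,3.49,-0.33,-6.06],[0,0,0,3.49,-0.33,-6.06],[0,0,0,3.49,-0.33,-6.06],[0,0,0,3.49,-0.33,-6.06]]}}

```text
clock: 23.77
tool_pos: [0.5244, -0.1733, 0.2166]
orientation: [-150.5, -5.1, -86.8]
force: [-11.4, -5.4, 9.9]
opening: 0.0253
```

```bash
python3 dt.py; python3 f.py; python3 sp.py
```

```text
rot fix [ 0.08 -0.12  0.05] to grasp mm [ 2.4  0.8 -1.1] tooly [-0.87 -0.09 -0.49] J [  5.4  -6.8 -45.3  14.3 -22.7 -12.6]
[ 0.5244 -0.1733  0.2166] [-11.36  -5.39   9.91] [-1.92   3.241 -1.354] [-150.51   -5.06  -86.75]
```

Call:
{"op": "servo_tool", "data": {"rows": [[-0.5,-0.3,0.4,3.49,-0.33,-6.06],[-0.4,-0.3,0.3,3.49,-0.33,-6.06],[0,0,0,3.49,-0.33,-6.06],[0,0,0,3.49,-0.33,-6.06],[0,0,0,3.49,-0.33,-6.06]]}}

```text
clock: 24.23
tool_pos: [0.5234, -0.1734, 0.2162]
orientation: [-152.5, 12.1, -117.4]
force: [-4.8, -1.9, 1.7]
opening: 0.0256
```

```bash
cat >> f.py <<'E'
Z=np.array([-.4978,.0471,.866]); print('F axial',(o['force']@Z).round(1),'perp',(o['force']-Z*(o['force']@Z)).round(1))
E
python3 f.py
```

```text
[ 0.5234 -0.1734  0.2162] [-4.82 -1.9   1.73] [-0.651  2.882 -0.571] [-152.53   12.11 -117.43]
F axial 3.8 perp [-2.9 -2.1 -1.6]
```

Call:
{"op": "servo_tool", "data": {"rows": [[0,0,0,3.49,-0.33,-6.06],[0,0,0,3.49,-0.33,-6.06],[0,0,0,3.49,-0.33,-6.06],[0,0,0,3.49,-0.33,-6.06],[0,0,0,3.49,-0.33,-6.06]]}}

```text
clock: 24.65
tool_pos: [0.523, -0.1729, 0.2158]
orientation: [-164.0, 25.5, -151.7]
force: [-8.5, 5.1, 3.8]
opening: 0.0258
```

```bash
python3 f.py; python3 dt.py; python3 sp.py
```

```text
[ 0.523  -0.1729  0.2158] [-8.54  5.08  3.75] [1.523 3.938 0.677] [-164.03   25.53 -151.74]
F axial 7.7 perp [-4.7  4.7 -2.9]
rot fix [-0.05 -0.17 -0.02] to grasp mm [ 3.8  0.4 -0.3] tooly [-0.35  0.9  -0.25] J [  5.4  -6.9 -45.3  13.8 -22.8 -82.2]
```

View pics/sp.png

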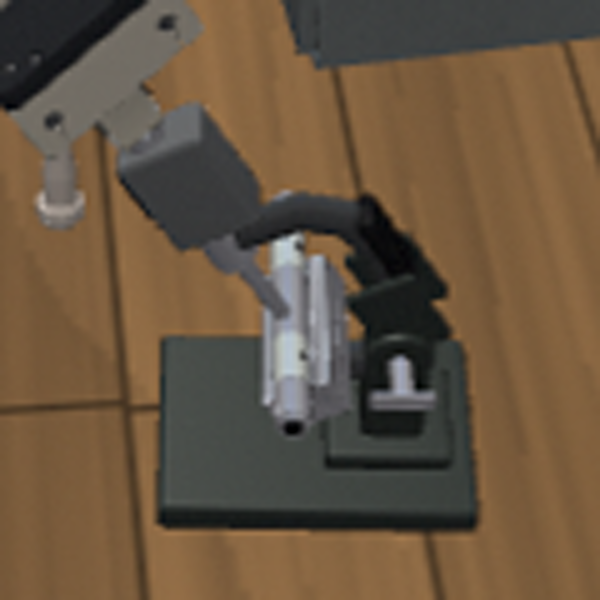

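Call:
{"op": "servo_tool", "data": {"rows": [[-0.4,0.3,0,3.49,-0.33,-6.06],[0,0,0,3.49,-0.33,-6.06],[0,0,0,3.49,-0.33,-6.06],[0,0,0,3.49,-0.33,-6.06],[0,0,0,3.49,-0.33,-6.06]]}}

```text
clock: 25.12
tool_pos: [0.5229, -0.1721, 0.2157]
orientation: [177.1, 29.8, 168.9]
force: [-9.1, 9.9, 3.0]
opening: 0.0256
```

```bash
python3 f.py
```

```text
[ 0.5229 -0.1721  0.2157] [-9.12  9.92  3.05] [2.939 3.85  1.501] [177.07  29.75 168.87]
F axial 7.6 perp [-5.3  9.6 -3.6]
```

Call:
{"op": "servo_tool", "data": {"rows": [[0,0,0,3.49,-0.33,-6.06],[0,0,0,3.49,-0.33,-6.06],[0,0,0,3.49,-0.33,-6.06],[0,0,0,3.49,-0.33,-6.06],[0,0,0,3.49,-0.33,-6.06]]}}

```text
clock: 25.53
tool_pos: [0.5233, -0.1715, 0.216]
orientation: [159.6, 22.5, 130.6]
force: [-8.9, 14.6, 3.8]
opening: 0.0258
```

Call:
{"op": "servo_tool", "data": {"rows": [[0,0,0,3.49,-0.33,-6.06],[0,0,0,1.74,-0.16,-3.03],[0,0,0,0,0,0]]}}

```text
clock: 25.78
tool_pos: [0.5235, -0.1713, 0.2161]
orientation: [156.0, 18.5, 120.3]
force: [-7.5, 14.6, 3.3]
opening: 0.0252
```

```bash
python3 f.py; python3 dt.py; python3 - <<'E'
from h import *
p,d,c=snap('side'); np.savez('pics/side30.npz',p=p,d=d); p0=np.load('pics/side20.npz')['p']
# compare spindle before / after: stack crops
A=lambda q:cv2.resize(q[215:275,255:300,::-1],None,fx=8.5,fy=8.5,interpolation=cv2.INTER_CUBIC)
cv2.imwrite('pics/cmp.png',np.hstack([A(p0),A(p)]))
E
```

```text
[ 0.5235 -0.1713  0.2161] [-7.49 14.59  3.28] [4.622 3.795 2.553] [155.98  18.53 120.31]
F axial 7.3 perp [-3.9 14.2 -3. ]
rot fix [-0.09  0.01 -0.05] to grasp mm [ 3.3 -1.2 -0.6] tooly [0.72 0.57 0.39] J [   5.6   -7.   -45.5   14.1  -22.5 -163. ]
```

View pics/cmp.png

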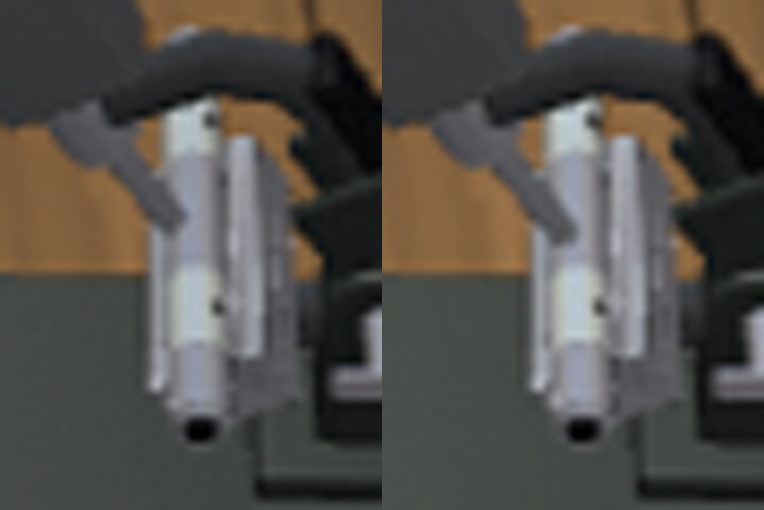

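Call:
{"op": "servo_tool", "data": {"rows": [[-0.4,1,0,0,0,0],[0,0,0,0,0,0]]}}

```text
clock: 26.0
tool_pos: [0.5233, -0.1708, 0.2161]
orientation: [156.1, 18.7, 120.5]
force: [-1.8, 5.9, -2.6]
opening: 0.0255
```

Call:
{"op": "servo_tool", "data": {"rows": [[0,0,0,0,0,0],[0,0,0,0,0,0],[0,0,0,0,0,0],[0,0,0,0,0,0]], "fingers": 50}}

```text
clock: 26.33
tool_pos: [0.5243, -0.1716, 0.2174]
orientation: [156.0, 18.8, 120.5]
force: [0.5, -0.4, 0.2]
opening: 0.0462
```

Call:
{"op": "servo_tool", "data": {"rows": [[-7,0.7,13,0,0,0],[-10,1,17.5,0,0,0],[-15,1.4,26,0,0,0],[-15,1.4,26,0,0,0],[-10,1,17.5,0,0,0]]}}

```text
clock: 26.75
tool_pos: [0.4665, -0.1661, 0.32]
orientation: [155.9, 18.8, 120.4]
force: [1.4, 0.0, 0.2]
opening: 0.0496
```

```bash
python3 f.py; python3 dt.py
```

```text
[ 0.4665 -0.1661  0.32  ] [1.4  0.03 0.19] [0.134 1.473 0.065] [155.86  18.82 120.42]
F axial -0.5 perp [1.1 0.1 0.6]
rot fix [-0.01  0.26 -0.02] to grasp mm [  60.3   -6.4 -104.5] tooly [0.72 0.58 0.39] J [   8.7  -19.2  -38.6   10.6  -41.6 -160.3]
```

Call:
{"op": "servo_tool", "data": {"rows": [[0,5,5,0.56,5.97,0],[0,10,5,0.56,5.97,0],[0,10,0,0.56,5.97,0],[0,10,0,0.56,5.97,0],[0,10,0,0.56,5.97,0]]}}

```text
clock: 27.17
tool_pos: [0.4675, -0.1205, 0.3287]
orientation: [180.0, -0.0, 124.5]
force: [0.9, -0.5, 1.1]
opening: 0.0502
```

Call:
{"op": "servo_tool", "data": {"rows": [[-3,15,0,0,0,7.1],[-3,15,0,0,0,7.1],[-3,15,0,0,0,7.1],[-3,15,0,0,0,7.1],[-3,15,0,0,0,7.1]]}}

```text
clock: 27.58
tool_pos: [0.4521, -0.0454, 0.327]
orientation: [179.9, 0.1, 160.3]
force: [0.7, 1.0, 0.3]
opening: 0.0497
```

Call:
{"op": "servo_tool", "data": {"rows": [[-3,15,0,0,0,7.1],[-3,15,0,0,0,7.1],[-3,15,0,0,0,7.1],[-3,15,0,0,0,7.1],[-3,15,0,0,0,7.1]]}}

```text
clock: 28.0
tool_pos: [0.437, 0.0297, 0.3273]
orientation: [179.9, 0.1, -164.2]
force: [0.3, 0.2, 0.3]
opening: 0.0499
```

Call:
{"op": "servo_tool", "data": {"rows": [[-3,15,0,0,0,7.1],[-3,15,0,0,0,7.1],[-3,15,0,0,0,7.1],[-3,15,0,0,0,7.1],[-3,15,0,0,0,7.1]]}}

```text
clock: 28.42
tool_pos: [0.422, 0.1048, 0.3273]
orientation: [179.9, 0.1, -128.7]
force: [0.1, 0.5, -0.2]
opening: 0.05
```

Call:
{"op": "servo_tool", "data": {"rows": [[-3,15,0,0,0,7.1],[-3,15,0,0,0,7.1],[-3,15,0,0,0,7.1],[-3,15,0,0,0,7.1],[-3,15,0,0,0,7.1]], "fingers": 19}}

```text
clock: 28.83
tool_pos: [0.407, 0.1798, 0.3273]
orientation: [179.9, 0.1, -93.2]
force: [-0.1, -0.1, -0.1]
opening: 0.0229
```

```bash
python3 f.py; python3 dt.py; python3 - <<'E'
from h import *
# seat check from side + top: shaft top heights along V and drawer handle position
p,d,c=snap('top'); P=cloud(c,d); np.savez('pics/top40.npz',p=p,d=d)
m=(P[...,2]>.112)&(P[...,2]<.136)&(P[...,0]>.35)&(P[...,0]<.425)&(P[...,1]>.1)&(P[...,1]<.3); print('bar',m.sum(),P[m].mean(0) if m.any() else 0)
E
```

```text
[0.407  0.1798 0.3273] [-0.07 -0.09 -0.07] [-0.008  0.03   0.033] [ 1.7991e+02  1.0000e-01 -9.3170e+01]
F axial -0.0 perp [-0.1 -0.1 -0. ]
rot fix [ -2.79 -28.59  -0.05] to grasp mm [ 119.8 -352.3 -111.8] tooly [-1.    0.06  0.  ] J [ 49.2  -5.  -16.5  -0.1 -78.5 -52.4]
bar 168 [0.40154166 0.17401665 0.12668805]
```

Call:
{"op": "servo_tool", "data": {"rows": [[-5.4,8.6,-20,0,0,4],[-5.4,8.6,-30,0,0,4],[0,0,-35,0,0,0],[0,0,-30,0,0,0],[0,0,0,0,0,0]]}}

```text
clock: 29.3
tool_pos: [0.3936, 0.1941, 0.207]
orientation: [179.5, -0.2, -85.6]
force: [-0.7, -0.9, 0.4]
opening: 0.0191
```

Call:
{"op": "servo_tool", "data": {"rows": [[0,0,0,0,0,0]]}}

```text
clock: 29.38
tool_pos: [0.3962, 0.1957, 0.212]
orientation: [179.8, -0.1, -85.5]
force: [1.0, 0.0, 1.3]
opening: 0.0186
```

```bash
python3 f.py; python3 - <<'E'
from h import *
p,d,c=snap('wrist'); P=cloud(c,d); T=ctrl.get_obs()['tool_pos']
m=(P[...,2]>.118)&(P[...,2]<.134)&(abs(P[...,0]-.397)<.012)&(P[...,1]<.26); q=P[m]; print(m.sum()); f=np.polyfit(q[:,1],q[:,0],1); print('bar x at tcp y',np.polyval(f,T[1]),np.rad2deg(np.arctan(-f[0])),T)
E
```

```text
[0.3962 0.1957 0.212 ] [1.02 0.03 1.29] [ 0.055 -0.01   0.002] [ 1.7981e+02 -6.0000e-02 -8.5530e+01]
F axial 0.6 perp [ 1.3 -0.   0.8]
2154
bar x at tcp y 0.3964231530798202 4.079145819123724 [0.39708741 0.19651948 0.21349816]
```

Lower onto the bar, grip, and push the drawer in.

Call:
{"op": "servo_tool", "data": {"rows": [[0,0,-25,0,0,0],[0,0,-30,0,0,0],[0,0,-25,0,0,0],[0,0,-15,0,0,0],[0,0,-8,0,0,0]]}}

```text
clock: 29.85
tool_pos: [0.397, 0.1968, 0.1095]
orientation: [179.9, 0.1, -85.5]
force: [0.5, 0.3, -0.2]
opening: 0.0193
```

Call:
{"op": "servo_tool", "data": {"rows": [[0,0,0,0,0,0],[0,0,0,0,0,0],[0,0,0,0,0,0],[0,0,0,0,0,0]], "fingers": 5}}

```text
clock: 30.18
tool_pos: [0.397, 0.197, 0.1105]
orientation: [180.0, 0.2, -85.5]
force: [-1.0, 0.2, -0.1]
opening: 0.0095
```

Call:
{"op": "servo_tool", "data": {"rows": [[5,0.4,0,0,0,0],[12,1,0,0,0,0],[16,1.4,0,0,0,0],[18,1.6,0,0,0,0],[18,1.6,0,0,0,0]]}}

```text
clock: 30.6
tool_pos: [0.4671, 0.203, 0.1104]
orientation: [180.0, 0.1, -85.4]
force: [-3.1, 1.5, 5.4]
opening: 0.0099
```

Call:
{"op": "servo_tool", "data": {"rows": [[18,1.6,0,0,0,0],[18,1.6,0,0,0,0],[18,1.6,0,0,0,0],[18,1.6,0,0,0,0],[18,1.6,0,0,0,0]]}}

```text
clock: 31.02
tool_pos: [0.5574, 0.2108, 0.1104]
orientation: [-180.0, 0.1, -85.5]
force: [-3.1, 2.6, 5.3]
opening: 0.0098
```

Call:
{"op": "servo_tool", "data": {"rows": [[14,1.2,0,0,0,0],[10,0.9,0,0,0,0],[6,0.5,0,0,0,0],[3,0.3,0,0,0,0],[0,0,0,0,0,0]]}}

```text
clock: 31.43
tool_pos: [0.591, 0.2138, 0.1105]
orientation: [-179.9, 0.1, -85.5]
force: [2.2, -0.0, 3.6]
opening: 0.0102
```

Call:
{"op": "servo_tool", "data": {"rows": [[2,0.2,0,0,0,0],[1,0,0,0,0,0],[0,0,0,0,0,0]]}}

```text
clock: 31.68
tool_pos: [0.5927, 0.2139, 0.1105]
orientation: [-180.0, 0.1, -85.5]
force: [-0.2, 1.6, 5.5]
opening: 0.01
```

Call:
{"op": "servo_tool", "data": {"rows": [[0.7,0,0,0,0,0],[0.7,0,0,0,0,0],[0,0,0,0,0,0]]}}

```text
clock: 31.93
tool_pos: [0.5938, 0.214, 0.1104]
orientation: [-180.0, 0.1, -85.5]
force: [-0.1, 1.3, 5.4]
opening: 0.0098
```

```bash
python3 f.py
```

```text
[0.5938 0.214  0.1104] [-0.13  1.26  5.35] [ 0.521  0.469 -0.001] [-1.7998e+02  1.3000e-01 -8.5470e+01]
F axial 4.8 perp [2.2 1.  1.2]
```

Call:
{"op": "servo_tool", "data": {"rows": [[0.8,0,0,0,0,0],[0,0,0,0,0,0]]}}

```text
clock: 32.1
tool_pos: [0.5938, 0.214, 0.1104]
orientation: [179.9, 0.1, -85.5]
force: [-4.4, 2.1, 7.9]
opening: 0.0099
```

Call:
{"op": "servo_tool", "data": {"rows": [[0.8,0,0,0,0,0],[0,0,0,0,0,0]]}}

```text
clock: 32.27
tool_pos: [0.5938, 0.214, 0.1104]
orientation: [179.9, 0.1, -85.5]
force: [-8.4, 2.5, 10.3]
opening: 0.01
```

Call:
{"op": "servo_tool", "data": {"rows": [[0.8,0,0,0,0,0],[0,0,0,0,0,0]]}}

```text
clock: 32.43
tool_pos: [0.5938, 0.214, 0.1104]
orientation: [179.8, 0.1, -85.5]
force: [-10.2, 4.2, 12.3]
opening: 0.0096
```

Call:
{"op": "servo_tool", "data": {"rows": [[-1.6,0,0,0,0,0],[0,0,0,0,0,0]]}}

```text
clock: 32.6
tool_pos: [0.5938, 0.214, 0.1105]
orientation: [180.0, 0.1, -85.5]
force: [-4.2, 2.5, 7.9]
opening: 0.0099
```

Call:
{"op": "servo_tool", "data": {"rows": [[0,0,0,0,0,0],[0,0,0,0,0,0],[0,0,0,0,0,0]], "fingers": 19}}

```text
clock: 32.85
tool_pos: [0.5936, 0.2132, 0.109]
orientation: [179.9, 0.1, -85.5]
force: [-0.3, 0.2, -0.6]
opening: 0.0185
```

Call:
{"op": "servo_tool", "data": {"rows": [[0,0,10,0,0,0],[0,0,20,0,0,0],[0,0,30,0,0,0],[0,0,35,0,0,0],[-20,0,30,0,0,0]]}}

```text
clock: 33.27
tool_pos: [0.5755, 0.2132, 0.2361]
orientation: [180.0, 0.0, -85.5]
force: [-0.0, 1.3, 1.3]
opening: 0.0189
```

Call:
{"op": "servo_tool", "data": {"rows": [[-20,0,20,0,0,0],[-20,0,20,0,0,0],[-10,0,0,0,0,0],[0,0,0,0,0,0]]}}

```text
clock: 33.6
tool_pos: [0.5225, 0.2136, 0.2768]
orientation: [-179.9, 0.2, -85.5]
force: [0.0, -0.0, -0.6]
opening: 0.0189
```

```bash
python3 f.py; python3 - <<'E'
from h import *
p,d,c=snap('top'); P=cloud(c,d); ps,ds,cs=snap('side'); S=cloud(cs,ds)
pw,dw,cw=snap('wrist'); W=cloud(cw,dw); m=(W[...,2]>.118)&(W[...,2]<.134)&(abs(W[...,0]-.594)<.014)&(W[...,1]>.15)&(W[...,1]<.27); q=W[m]; f=np.polyfit(q[:,1],q[:,0],1); print('bar x at y=.2123',np.polyval(f,.2123),len(q))
a=np.deg2rad(-5.4); B=np.c_[[np.cos(a)*.866,np.sin(a)*.866,.5],[-np.sin(a),np.cos(a),0],np.cross([np.cos(a)*.866,np.sin(a)*.866,.5],[-np.sin(a),np.cos(a),0])]; o=np.array([.6005,-.1793,.085])
for n,Q in [('top',P),('side',S)]:
    q=(Q-o)@B*1000; m=np.isfinite(q).all(2)&(abs(q[...,0])<7)&(q[...,2]>3)&(q[...,2]<12)&(abs(q[...,1])<85); g=q[m]; print(n,len(g),'y',g[:,1].min().round(1),g[:,1].max().round(1),'z slope deg',np.rad2deg(np.polyfit(g[:,1],g[:,2],1)[0]).round(2),'x slope',np.rad2deg(np.polyfit(g[:,1],g[:,0],1)[0]).round(2),np.polyval(np.polyfit(g[:,1],g[:,2],1),0).round(1))
p0=np.load('pics/top0.npz')['p']
for uv in [(239,231),(228,267),(368,273),(382,211)]:
    u,v=uv; print(uv,int(np.abs(p[v-14:v+14,u-22:u+22].astype(int)-p0[v-14:v+14,u-22:u+22]).max()))
cv2.imwrite('pics/fin.png',np.hstack([cv2.resize(p[:,:,::-1],(400,300)),cv2.resize(ps[150:300,180:380,::-1],(400,300))]))
E
```

```text
[0.5225 0.2136 0.2768] [ 0.04 -0.04 -0.64] [-0.012  0.133 -0.017] [-179.92    0.22  -85.46]
F axial -0.6 perp [-0.2 -0.  -0.1]
bar x at y=.2123 0.5942538610426226 1510
top 182 y -60.6 77.3 z slope deg -0.24 x slope -0.18 6.6
side 178 y -64.2 78.7 z slope deg 0.16 x slope 0.19 6.8
(239, 231) 9
(228, 267) 9
(368, 273) 9
(382, 211) 9
```

View pics/fin.png

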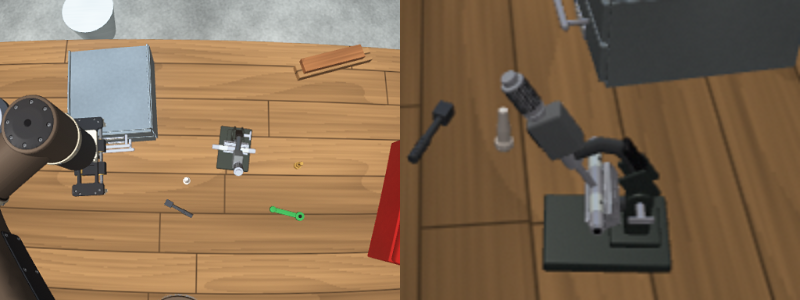

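```bash
python3 -c "
from plant import ctrl
print(ctrl.close_job())"
```

```text
the job is handed in; nothing more can be done
None
```

The job is handed in at about 34 s of the 72 s allowed. I opened the drawer, took out the shaft and laid it endways in the V. I then turned the thimble about 285° clockwise in one grip, let go, and pushed the drawer shut.

**What the last checks showed:**
- **Shaft:** it lies level and in line with the V to about 0.25°. Its middle is about 7 mm from the measuring axis. The side view before I let go showed the spindle down on it.
- **Ratchet:** the slip was not read directly. At most 198° of the turn was needed to reach the shaft, so at least about 87° (1.5 rad, 7 clicks) should have been slip.
- **Drawer:** the handle came back to its shut position and held against about 10 N of push. The last picture puts the bar within 1 mm of where it started.
- **Other things on the bench:** the picture patches around all four bystanders match the first ones within image noise.

**What disagreed:** the wrist camera put the seat about 3 mm off from where the shaft finally settled, so I corrected it by feel. While probing, the shaft tilted about 2° in the grip. I levelled it before sliding it in, and it tilted again as it was lowered but lay level once released. The side force on the thimble reached about 15 N during the turn and was mostly relieved before letting go.

I viewed 12 pictures, two over the budget of 10.

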